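# Hang the hooked carrier on the conveyor rail

### The arm

A 6-joint arm with a two-finger parallel gripper is mounted at the origin on a cart in front of the work surface, level with it; the furniture and walls round the work are solid. World frame = base frame: x ahead of the robot, y to its left, z up, the work surface at z = 0. Lengths are in m, angles in rad, forces in N, time in s.
With the tool pointing down it reaches from about 0.3 to 0.875 m from the base axis. Payload 6.4 kg.
Tool frame: the origin (TCP) lies on the centre line of the jaws, within the pads' length; the fingertips stand 14 mm ahead of it and the grasp point (between the pads) lies 5 mm behind it; z points along the fingers, y is the direction in which the jaws open and shut (so a half turn about z gives the same grasp; the last joint's range is limited). The gripper opens to 85 mm and grips with 20 to 120 N. Pads are 22 mm wide; open, the fingers measure 114 mm over their backs; the gripper's body (76 mm by 85 mm) begins 54 mm behind the grasp point. The pads swing forward as they close: fully open they stand 13 mm farther back than shut.
Start: joints at [-1.396, 0.181, 1.607, -0, 1.354, -0.206], TCP at [0.214, -0.534, 0.219] pointing down, gripper open.
Joint ranges: [-2.99, 2.99], [-0.89, 2.07], [0.3, 2.58], [-1.14, 4.28], [0, 2.63], [-3.12, 3.12]. Speed limits (rad/s): [2.57, 2.57, 3.01, 3.14, 3.14, 3.14].

### API

Orientations are given as a unit quaternion [w, x, y, z].
In Python, from bench import * gives the robot as it stands.
- The arm moves only by the tool servo_tool, never from a script. Its argument "plan" is a list that holds one entry, the list of rows, each a list of 5 numbers: the shift along the world's x, y, z in m, then the turn about the world's z in rad, then the gripper command: -1 is shut, 1 is fully open, values between are in proportion. In form: [[[tx, ty, tz, roll, claw], ...]]. A call has 1 to 8 rows; each row shifts and turns the commanded pose from where the row before left it; what a row does not reach is not made up. A row lasts 1/10 s, in which the tool goes at most 50 mm and 8.59 degrees, less where a joint would pass 70% of its speed; a pose out of reach is approached as far as the arm can. A call with a gripper value outside its range is refused whole. The fingers move at their own pace and stop on an object; the grip force is fixed at half the most. Time passes only in rows, so rows that do not move let the fingers close. It gives the time, the measured TCP pose, the force and the opening at its end, in the units of the state.
- get_obs(): the state, without advancing time (a new reading comes with each control period).
- camera(name): name is "scene" or "top"; returns a dict with "img" (400x640x3 uint8, blue, green, red), "camera_matrix" (3x3 intrinsics, pixels), "rvec" (rotation vector, rad) and "tvec" (3), from world to camera coordinates, as OpenCV has them. Camera axes: x right, y down, z forward; pixel columns grow to the right and rows downward; lengths in m; the calibration is good to about 2 mm. A picture is of the moment at which its call begins. There is no depth.
- hand_in(): hands the job in, once; it reports no verdict.
Trained networks look in a picture, given as the dict that the camera call returned (one of the last four; its "shot" number tells which), for a name from the list of things; names that differ only in an ending like _2 or _b are one class to them, and where a whole thing is asked for, a point or a joint stands for the part that bears it (a point fixed in the world has none). Each returns a list of dicts, best first, with "conf" (0 to 1); they miss things now and then, are a little off and sometimes report something else, mostly with a low value. They report only what shows in the picture. A call takes as long as a camera call.
- trace(picture, thing): "mask" (400x640 bool, what is visible of it) and "rect" ([left, top, right, bottom] as shares, 0 to 1, of the picture: columns of its width, rows of its height, round what is visible of it).
- pinpoint(picture, thing): "centre" ([row, column] as shares, 0 to 1, of the picture: columns of its width, rows of its height: a listed point, or the origin of a listed thing).
The state is a dict: "time_s": time; "q": joint angles; "dq": joint speeds; "joint_efforts": joint torques, N m; "eef_pos": TCP position; "eef_rot": TCP orientation; "wrist_force": force on the tool from outside, world axes, zero at the start; "torque": the same for the moment, N m; "opening": opening from 0.0 (shut) to 1.0 (fully open).
Only numpy, scipy, OpenCV 4.12 (cv2) and the standard library are available. Lean on these libraries where they do the work, as an engineer would, in place of code of your own. Each camera call takes 0.05 s, during which the arm holds its last target.

### The job

Take the hooked carrier off the table, lift its hook over the front lip of the raised conveyor rail and lower it into the groove behind the lip; then slide it gently along the groove until the hook drops into the gap in the index bar, and leave it hanging there, fully home and let go. Use only light contact force on the rail, and leave the loose things around it where they are.

Things in the scene. Friction and masses are not known exactly. Their poses are not given: they have to be found in the camera images.
- carrier_grip (a point): Middle of the black grip block on the carrier, a dark steel hanger (about 0.25 kg). Block: 42 mm long (x), 14 mm wide (y), 40 mm high, to be pinched across the 14 mm from above. z up, +x the way the hook points. The carrier stands on a 67 x 60 mm foot plate, underside 118 mm below. Behind the block is the upright shank, 28 mm wide, rear face at x = +31 mm.
- carrier_nose (a point): Middle of the lower tip of the hook's down-pointing nose: 46 mm in +x and 20 mm below carrier_grip, same axes. Nose 6 mm thick (front face x = +43 mm, rear +49 mm from carrier_grip), 28 mm wide in y (24 mm at its tip), 27 mm long under a 5 mm bend that joins it to the shank's top; the hook's mouth is 12 mm wide.
- carrier: The whole carrier; origin at the middle of the foot plate's underside, 118 mm below carrier_grip; z up, +x the way the hook points. Carrier and rail may not press on one another with more than 40 N at any time; 4 to 8 N is enough to feel.
- rail: Fixed aluminium rail, 260 mm long, on two posts; origin on the table under the middle of its groove; y along the rail, +x away from the robot (yaw varies), z up. Groove 17 mm wide, x = -8.5 to +8.5 mm; 4 mm back wall behind it up to z = 187 mm. Posts at y = -100 and +100 mm, behind the back wall, with feet from x = -18 to 41 mm.
- rail_lip (a point): Middle of the upper edge of the rail's front lip, at x = -10.5, z = 185 mm of the rail, same axes. The lip is the top of a plate 4 mm thick that reaches down to z = 85 mm. The hook straddles it: shank in front, nose in the groove behind.
- groove (a point): Mid-length of the groove at the height of the index bar's top (z = 171 mm, 14 mm under the lip's top). The steel index bar fills the groove's bottom save for one gap, 36 mm long, where the floor lies 10 mm lower. The bar is clamped and its setting not reported: the gap's middle is anywhere from y = -35 to +35 mm. Slide the nose along the bar, pressing lightly, until it drops in.
- cards: Loose bystander: banded stack of grey cards, 65 x 90 x 21 mm, origin at its underside.
- roll: Loose bystander: roll of stickers, 53 mm across, 29 mm high, between the carrier and the rail; origin at its underside.
- tape: Loose bystander: roll of tape, 92 mm across, 48 mm high; origin at its underside.
- fruit: Loose bystander: a loquat, 66 x 41 x 39 mm; origin at its underside.

How it is judged:
By the outcome, as a careful person would: the job done as asked, in the order asked, and still so for the second after the job is handed in, with the robot touching nothing.
It also fails if it takes over 58 s, if anything falls off the work surface, if the arm or the gripper's body presses on something with over 40 N, if the wrist force passes 120 N, or if a joint passes its speed limit or range.

## Working session

There is one attempt and no reset: what is moved stays moved. The work goes in short steps, Python scripts to look and compute and a tool call to move; the robot and the scene stay as the last step left them, time stands still between calls to the robot, and variables do not carry over. Pictures are saved under pics/ and viewed, and the job is handed in when it is done.

Besides the shell and the picture viewer there is one more tool, called after "Call:" in YAML: its name, and indented under it one key for each argument. servo_tool: Moves the arm, as the interface text tells. Its arguments: {"type":"object","properties":{"plan":{"type":"array"}},"required":["plan"]}

```bash
mkdir -p pics; ls
cat > h.py <<'E'
from bench import *
import numpy as np, cv2
def P(c):
    R,_=cv2.Rodrigues(np.array(c["rvec"],float)); K=np.array(c["camera_matrix"],float)
    return K,R,np.array(c["tvec"],float).reshape(3)
def ray(c,row,col):
    K,R,t=P(c); d=R.T@np.linalg.inv(K)@np.array([col,row,1.]); return -R.T@t,d/np.linalg.norm(d)
def tri(c1,p1,c2,p2):
    (o1,d1),(o2,d2)=ray(c1,*p1),ray(c2,*p2)
    s=np.linalg.lstsq(np.c_[d1,-d2],o2-o1,rcond=None)[0]
    a,b=o1+s[0]*d1,o2+s[1]*d2
    return (a+b)/2,np.linalg.norm(a-b)
def proj(c,X):
    return cv2.projectPoints(np.array(X,float).reshape(-1,3),np.array(c["rvec"],float),np.array(c["tvec"],float),np.array(c["camera_matrix"],float),None)[0].reshape(-1,2)
def atz(c,row,col,z):
    o,d=ray(c,row,col); return o+d*(z-o[2])/d[2]
E
python3 - <<'E'
from h import *
o=get_obs(); print(o)
cs={}
for n in ("scene","top"):
    c=camera(n); cs[n]=c; cv2.imwrite(f"pics/a_{n}.png",c["img"]); print(n,c["shot"],[np.round(x,3).tolist() for x in P(c)])
for th in ("carrier_grip","carrier_nose","carrier","rail","rail_lip","groove","cards","roll","tape","fruit"):
    ps={}
    for n in cs:
        r=pinpoint(cs[n],th)
        if r: ps[n]=(r[0]["centre"][0]*400,r[0]["centre"][1]*640); print(th,n,[(round(x["conf"],2),round(x["centre"][0]*400,1),round(x["centre"][1]*640,1)) for x in r[:3]])
    if len(ps)==2: print("   ",tri(cs["scene"],ps["scene"],cs["top"],ps["top"]))
E
```

```text
pics
{'time_s': 0.0, 'q': array([-1.39628365e+00,  1.81564817e-01,  1.60802196e+00, -3.48967506e-05,
        1.35380618e+00, -2.06305403e-01]), 'dq': array([-1.55233944e-04,  5.89341882e-04, -2.09345173e-03,  7.90035564e-05,
        1.65223600e-04, -1.07806839e-03]), 'joint_efforts': array([ 2.42842480e-04, -4.44885242e+01, -3.51330793e+01, -3.39109292e-04,
        8.95031932e-03, -1.13100347e-05]), 'eef_pos': array([ 0.21361452, -0.53321554,  0.21816407]), 'eef_rot': array([-9.00309093e-04,  9.81925790e-01,  1.89264185e-01, -2.72512655e-06]), 'wrist_force': array([-0.12498829,  0.29739501, -0.44476363]), 'torque': array([0.02884378, 0.04933975, 0.01206609]), 'opening': 0.9989205440427168}
scene 1 [[[462.592, 0.0, 321.278], [0.0, 462.592, 202.852], [0.0, 0.0, 1.0]], [[-0.931, -0.365, -0.021], [-0.208, 0.576, -0.791], [0.301, -0.731, -0.612]], [0.47, 0.257, 0.859]]
top 2 [[[390.149, 0.0, 319.43], [0.0, 390.149, 200.951], [0.0, 0.0, 1.0]], [[-0.013, -1.0, -0.009], [-0.997, 0.014, -0.079], [0.079, 0.008, -0.997]], [-0.067, 0.535, 1.189]]
carrier_grip top [(0.58, 233.6, 273.4), (0.2, 193
[... 831 characters left out ...]
))
cards scene [(0.94, 353.2, 330.0)]
cards top [(0.72, 236.9, 237.5)]
    (array([ 0.4210422 ,  0.18360626, -0.00183149]), np.float64(0.009655156326523893))
roll scene [(0.6, 298.1, 301.1), (0.47, 211.4, 285.5)]
roll top [(0.75, 204.4, 268.8)]
    (array([0.52188724, 0.08421968, 0.0013275 ]), np.float64(0.009851778493281326))
tape scene [(0.8, 176.4, 308.7), (0.15, 297.1, 338.2)]
tape top [(0.85, 157.2, 402.5)]
    (array([ 0.67443044, -0.33996159, -0.00527875]), np.float64(0.004553124133101804))
fruit scene [(0.66, 354.0, 329.9), (0.54, 266.4, 316.6), (0.48, 193.1, 329.7)]
fruit top [(0.57, 185.2, 382.6)]
    (array([ 0.67897852, -0.43178453, -0.9834304 ]), np.float64(0.04083363176847524))
```

Run:
```python
import cv2
for n,(x0,y0,x1,y1) in {"scene":(180,150,420,400),"top":(180,130,440,280)}.items():
    i=cv2.imread(f"pics/a_{n}.png")[y0:y1,x0:x1]; f=min(800/i.shape[1],600/i.shape[0]); cv2.imwrite(f"pics/b_{n}.png",cv2.resize(i,None,fx=f,fy=f,interpolation=cv2.INTER_CUBIC)); print(f)
```

```text
2.4
3.076923076923077
```

View pics/a_scene.png

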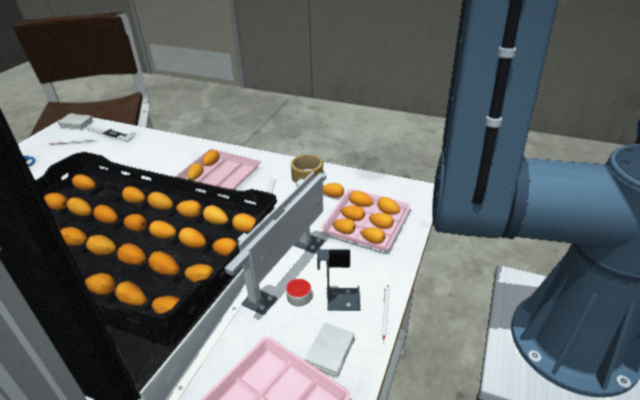

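View pics/a_top.png

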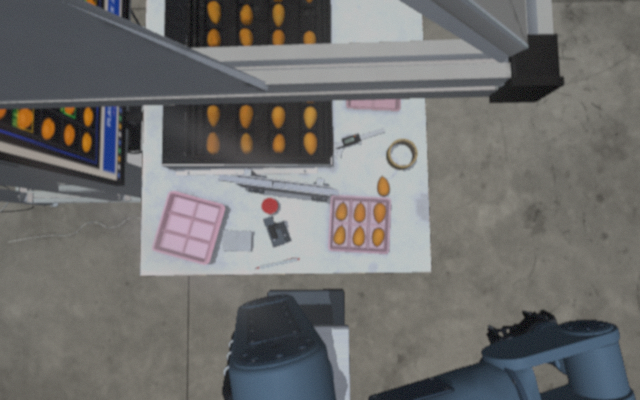

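```bash
true
```

```text
(no output)
```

View pics/b_scene.png

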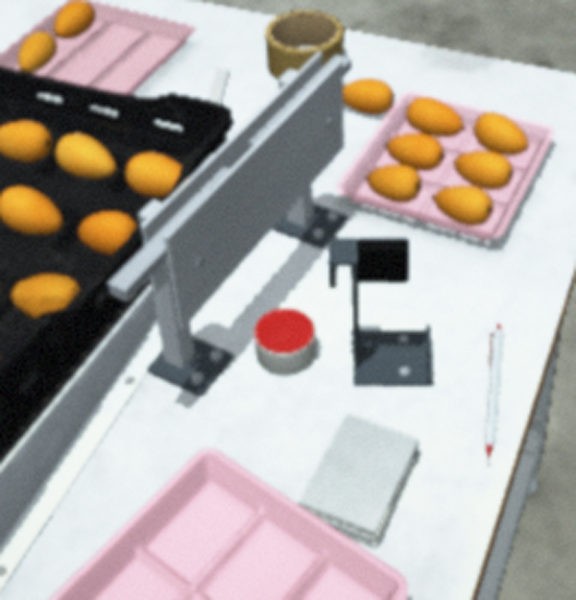

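View pics/b_top.png

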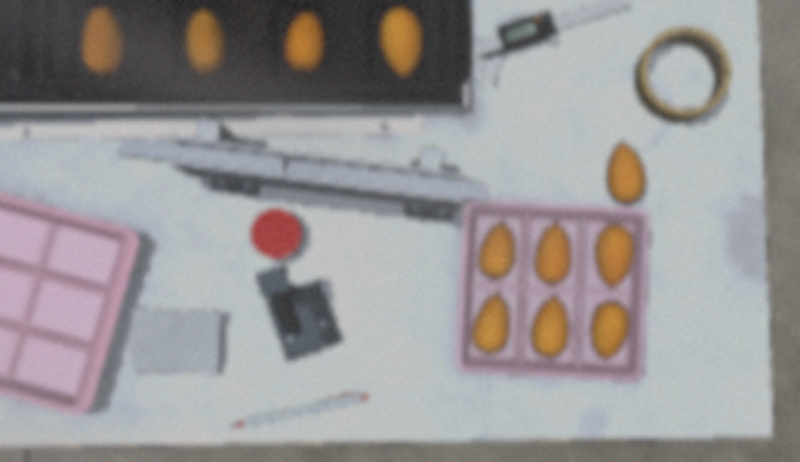

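```bash
cat > fit.py <<'E'
from h import *
from scipy.optimize import minimize
def box(x0,x1,y0,y1,z0,z1): return np.array([[x,y,z] for x in(x0,x1) for y in(y0,y1) for z in(z0,z1)])/1000.
CAR=[box(-33.5,33.5,-30,30,0,5),box(-21,21,-7,7,98,138),box(21,31,-14,14,3,130),box(21,49,-14,14,125,130),box(43,49,-13,13,98,126)]
RAIL=[box(-12.5,-8.5,-130,130,85,185),box(-12.5,12.5,-130,130,152,161),box(8.5,12.5,-130,130,155,187)]
RAILP=RAIL+[box(12.5,20,s*100-10,s*100+10,0,165) for s in(-1,1)]+[box(-18,41,s*100-20,s*100+20,0,5) for s in(-1,1)]
def W(pts,p):
    c,s=np.cos(p[2]),np.sin(p[2]); R=np.array([[c,-s,0],[s,c,0],[0,0,1]])
    return pts@R.T+np.array([p[0],p[1],p[3] if len(p)>3 else 0])
S=4
def rend(c,boxes,p):
    m=np.zeros((400*S,640*S),np.uint8)
    for b in boxes:
        q=(proj(c,W(b,p))+.5)*S
        cv2.fillConvexPoly(m,cv2.convexHull(q.round().astype(np.int32)),255)
    return cv2.resize(m,(640,400),interpolation=cv2.INTER_AREA)/255.
def cost(p,cs,ms,boxes,off=None):
    t=0
    for c,m in zip(cs,ms):
        r=rend(c,boxes,p); t+=1-np.minimum(r,m).sum()/np.maximum(r,m).sum()
    return t
E
python3 - <<'E'
from fit import *
cs=[camera("scene"),camera("top")]
import pickle
for th,bx,p0 in (("carrier",CAR,[.444,.052,.3]),("rail",RAILP,[.566,.03,-.1])):
    ms=[]
    for c in cs:
        r=trace(c,th); print(th,[(round(x["conf"],2),int(x["mask"].sum())) for x in r[:3]]); ms.append(r[0]["mask"].astype(float))
    best=None
    for dy in (-.2,0,.2):
        x0=np.array(p0)+[0,0,dy]
        sim=np.array([x0]+[x0+d for d in np.diag([.015,.015,.15])])
        r=minimize(cost,x0,args=(cs,ms,bx),method="Nelder-Mead",options=dict(initial_simplex=sim,maxiter=150,xatol=1e-4,fatol=1e-4))
        print(r.x,r.fun)
        if best is None or r.fun<best.fun: best=r
    for k in (0,1):
        rr=minimize(lambda p:cost(p,[cs[k]],[ms[k]],bx),best.x,method="Nelder-Mead",options=dict(maxiter=150)); print(" only",k,rr.x,rr.fun)
    for k,(c,m) in enumerate(zip(cs,ms)):
        im=c["img"].copy()
        for b in bx:
            h=cv2.convexHull(((proj(c,W(b,best.x))+.5)*4-.5).astype(np.float32)).round().astype(int)
            if b is bx[0]: big=cv2.resize(im,None,fx=4,fy=4)
            cv2.polylines(big,[h],True,(0,255,0),1)
        cn,_=cv2.findContours(cv2.resize(m.astype(np.uint8),None,fx=4,fy=4,interpolation=0),0,2); cv2.drawContours(big,cn,-1,(0,0,255),1)
        x,y=proj(c,W(np.array([[0,0,.1]]),best.x))[0]*4; x,y=int(x),int(y)
        cv2.imwrite(f"pics/fit_{th}_{k}.png",big[max(0,y-290):y+290,max(0,x-390):x+390])
E
```

```text
carrier [(0.56, 1457)]
carrier [(0.74, 557), (0.22, 1699)]
[0.43641926 0.05608085 0.34356146] 0.2693537725240015
[0.43679841 0.05624133 0.34415892] 0.2721884348975431
[0.43648575 0.05662092 0.35246432] 0.27426950071448575
 only 0 [0.43772702 0.05407553 0.35445119] 0.14754579339223195
 only 1 [0.4362543  0.05752412 0.35002514] 0.08952626579865086
rail [(0.82, 5825)]
rail [(0.86, 1607)]
[ 0.56970392  0.02635782 -0.14518586] 0.3125987708000322
[ 0.56973725  0.02639584 -0.14469426] 0.31112545456019547
[ 0.56974973  0.02595377 -0.1447515 ] 0.3112343085812276
 only 0 [ 0.57019528  0.02608709 -0.14719646] 0.11251523595386215
 only 1 [ 0.5697489   0.02640994 -0.14467909] 0.19504062412244583
```

```bash
ls pics
```

```text
a_scene.png
a_top.png
b_scene.png
b_top.png
fit_carrier_0.png
fit_carrier_1.png
fit_rail_0.png
fit_rail_1.png
```

View pics/fit_carrier_0.png

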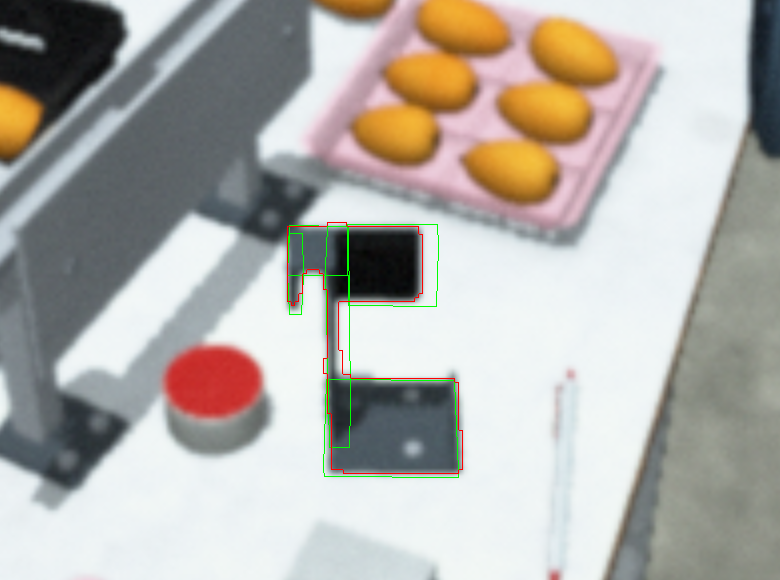

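View pics/fit_carrier_1.png

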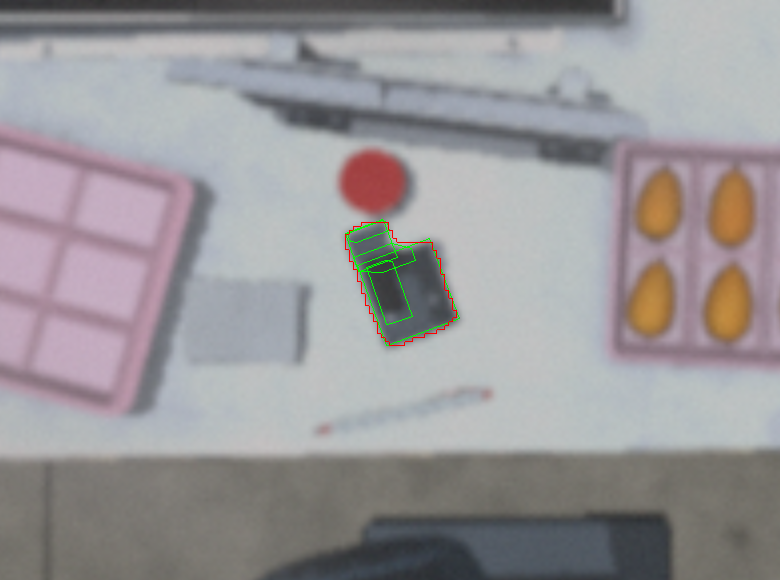

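View pics/fit_rail_0.png

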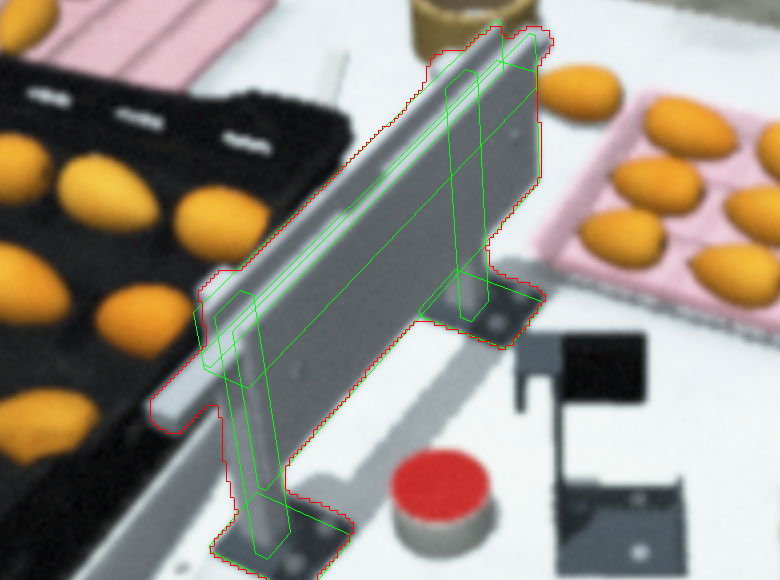

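View pics/fit_rail_1.png

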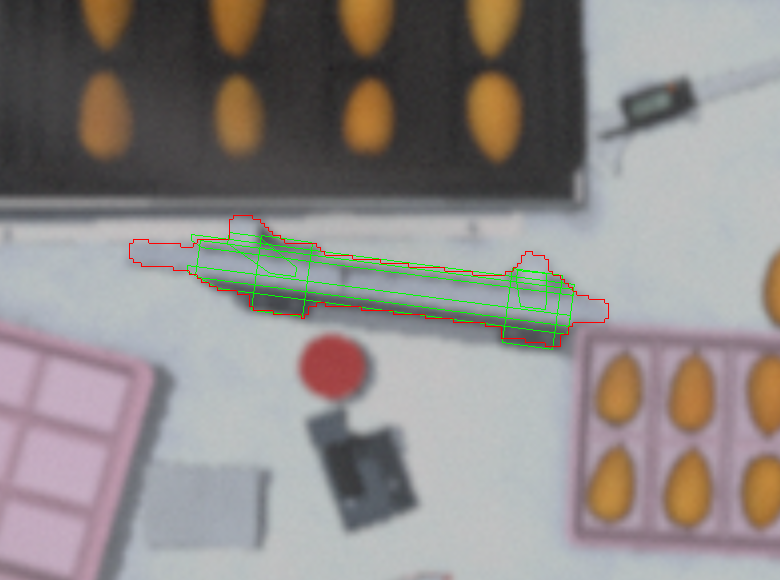

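Run:
```python
from fit import *
c=camera("scene"); K,R,t=P(c); print("cam",-R.T@t)
c2=camera("top"); K2,R2,t2=P(c2); print("cam",-R2.T@t2)
p=[.4363,.0575,.350]
print("block",np.c_[CAR[1]*1000,proj(c,W(CAR[1],p))].round(1))
print("nose",np.c_[CAR[4]*1000,proj(c,W(CAR[4],p))].round(1))
print("foot",np.c_[CAR[0]*1000,proj(c,W(CAR[0],p))].round(1))
i=c["img"][245:340,305:375]; cv2.imwrite("pics/z1.png",cv2.resize(i,None,fx=6,fy=6,interpolation=cv2.INTER_CUBIC))
g=c["img"].max(2)
m=(g<30); n,l,s,_=cv2.connectedComponentsWithStats(m[240:320,300:370].astype(np.uint8)); print(s)
for r in range(244,284,2): print(r,g[r,310:358:1].tolist())
```

```text
cam [0.23253676 0.65177319 0.73854245]
cam [ 0.43766355 -0.08381371  1.22703526]
block [[-21.   -7.   98.  353.4 263.7]
 [-21.   -7.  138.  353.9 248.6]
 [-21.    7.   98.  353.7 269. ]
 [-21.    7.  138.  354.1 253.8]
 [ 21.   -7.   98.  331.7 263.7]
 [ 21.   -7.  138.  331.5 248.6]
 [ 21.    7.   98.  331.6 268.9]
 [ 21.    7.  138.  331.5 253.8]]
nose [[ 43.  -13.   98.  320.4 261.5]
 [ 43.  -13.  126.  320.  251. ]
 [ 43.   13.   98.  320.  271.2]
 [ 43.   13.  126.  319.7 260.7]
 [ 49.  -13.   98.  317.3 261.4]
 [ 49.  -13.  126.  316.9 251. ]
 [ 49.   13.   98.  316.9 271.2]
 [ 49.   13.  126.  316.5 260.7]]
foot [[-33.5 -30.    0.  358.1 289. ]
 [-33.5 -30.    5.  358.1 287.4]
 [-33.5  30.    0.  359.2 311.9]
 [-33.5  30.    5.  359.3 310.3]
 [ 33.5 -30.    0.  326.1 288.9]
 [ 33.5 -30.    5.  326.1 287.3]
 [ 33.5  30.    0.  325.7 311.7]
 [ 33.5  30.    5.  325.6 310.1]]
[[   0    0   70   80 5312]
 [  29   11   20   15  288]]
244 [62, 67, 66, 66, 61, 56, 58, 60, 59, 57, 63, 83, 130, 195, 231, 241, 244, 245, 243, 244, 243, 244, 243, 242, 242, 241, 241, 239, 239, 240, 239, 238
[... 3782 characters left out ...]
47, 247, 248, 248, 247, 247, 247, 248, 247, 247, 244, 226, 128, 99, 186, 241, 247, 248, 248, 246, 246, 247, 248, 247, 248, 247, 246, 246, 246, 246, 246, 247, 246, 247, 247, 246, 246, 246, 247, 246, 247, 246, 247]
280 [248, 248, 248, 247, 248, 248, 248, 248, 248, 248, 247, 248, 248, 248, 247, 245, 230, 135, 99, 187, 240, 247, 247, 247, 247, 247, 248, 248, 247, 247, 247, 247, 247, 247, 247, 247, 248, 246, 247, 246, 247, 247, 246, 247, 246, 247, 246, 247]
282 [239, 246, 248, 248, 248, 247, 248, 248, 248, 248, 248, 248, 249, 248, 248, 246, 230, 137, 99, 185, 240, 247, 247, 247, 247, 247, 248, 247, 247, 247, 247, 247, 247, 247, 248, 247, 248, 247, 247, 247, 247, 247, 247, 247, 247, 248, 246, 246]
```

View pics/z1.png

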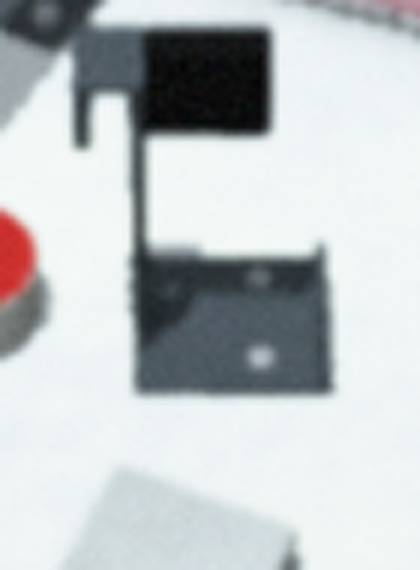

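Run:
```python
from fit import *
c=camera("scene"); c2=camera("top")
i=c["img"][168:300,222:332]; cv2.imwrite("pics/z2.png",cv2.resize(i,None,fx=4.5,fy=4.5,interpolation=cv2.INTER_CUBIC))
i=c2["img"][165:255,210:345]; cv2.imwrite("pics/z3.png",cv2.resize(i,None,fx=5.9,fy=5.9,interpolation=cv2.INTER_CUBIC))
p=[.4363,.0575,.350]
for nm,x in (("grip",[0,0,.118]),("nose",[.046,0,.098]),("orig",[0,0,0])):
    print(nm,W(np.array([x]),p).round(4),proj(c,W(np.array([x]),p)).round(1),proj(c2,W(np.array([x]),p)).round(1))
    th={"grip":"carrier_grip","nose":"carrier_nose","orig":"carrier"}[nm]
    for q in (c,c2): print([(round(r["conf"],2),round(r["centre"][1]*640,1),round(r["centre"][0]*400,1)) for r in pinpoint(q,th)[:2]])
for th in ("rail","rail_lip","groove"):
    for q in (c,c2): print(th,[(round(r["conf"],2),round(r["centre"][1]*640,1),round(r["centre"][0]*400,1)) for r in pinpoint(q,th)[:2]])
pr=[.5697,.0262,-.1448]
for nm,x in (("lip",[-.0105,0,.185]),("groove",[0,0,.171]),("orig",[0,0,0])): print(nm,W(np.array([x]),pr).round(4),proj(c,W(np.array([x]),pr)).round(1),proj(c2,W(np.array([x]),pr)).round(1))
```

```text
grip [[0.4363 0.0575 0.118 ]] [[342.7 258.8]] [[273.2 233.1]]
[(0.61, 340.6, 256.5)]
[(0.59, 271.8, 234.6)]
nose [[0.4795 0.0733 0.098 ]] [[318.6 266.3]] [[268.6 218.2]]
[(0.91, 316.7, 264.7)]
[(0.6, 272.1, 219.9)]
orig [[0.4363 0.0575 0.    ]] [[342.3 300.1]] [[278. 233.]]
[(0.76, 339.8, 299.0)]
[(0.89, 277.4, 233.3)]
rail [(0.79, 288.5, 273.2)]
rail [(0.81, 287.2, 189.6)]
rail_lip [(0.76, 287.3, 210.9)]
rail_lip [(0.57, 278.7, 186.4)]
groove [(0.81, 283.1, 210.6)]
groove [(0.82, 282.1, 185.2)]
lip [[0.5593 0.0277 0.185 ]] [[287.8 208.2]] [[280.9 187.1]]
groove [[0.5697 0.0262 0.171 ]] [[283.8 212.2]] [[282.  183.9]]
orig [[0.5697 0.0262 0.    ]] [[289.4 273.1]] [[287.7 190.6]]
```

View pics/z2.png

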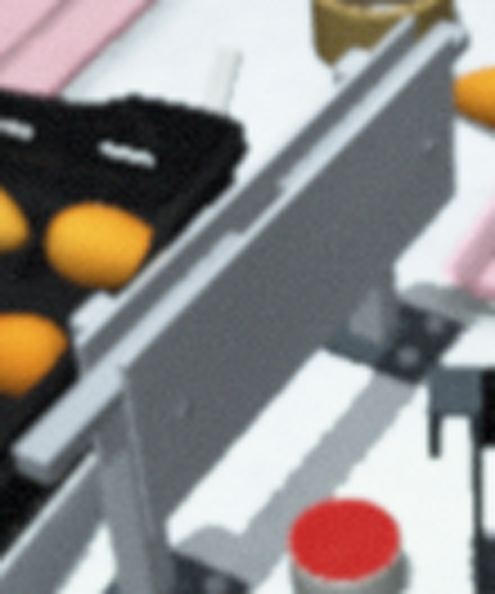

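View pics/z3.png

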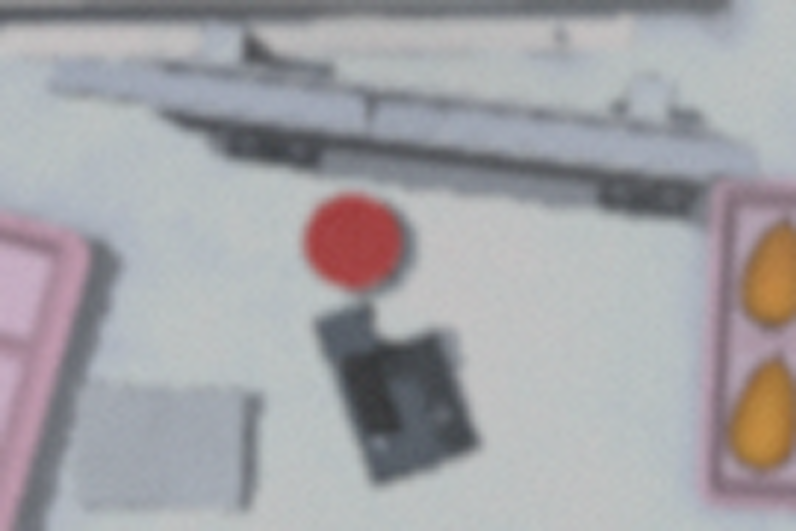

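Run:
```python
from fit import *
from scipy.optimize import least_squares
c=camera("scene"); c2=camera("top")
obs=np.array([[250.4,250.7],[258.7,283.6],[322.4,210.2],[322.4,178.5]])
X=np.array([[-12.5,130,185],[-12.5,130,85],[-12.5,-130,85],[-12.5,-130,185]])/1000
f=lambda p:(proj(c,W(X,p[:3])) -obs).ravel()
r=least_squares(f,[.57,.026,-.145]); print(r.x,r.fun.round(1))
for L in (120,125,130):
    Y=X.copy();Y[:,1]*=L/130.
    f=lambda p:(proj(c,W(Y,p[:3])) -obs).ravel()
    r=least_squares(f,[.57,.026,-.145]); print(L,r.x,r.fun.round(1),r.cost)
p=r.x
for y in range(-140,150,20): print(y,proj(c,W(np.array([[.004,y/1000,.171]]),p)).round(1),proj(c2,W(np.array([[-.0105,y/1000,.185],[.0105,y/1000,.187]]),p)).round(1).tolist())
for y in range(-50,60,10): print(y,proj(c,W(np.array([[-.0085,y/1000,.185],[0,y/1000,.171],[.0085,y/1000,.171]]),p)).round(1).tolist())
```

```text
[ 0.56779599  0.02302938 -0.129054  ] [ 0.5 -1.8 -1.6  4.3  1.1  0.5  0.2 -4.5]
120 [ 0.56702296  0.02669999 -0.1560189 ] [ 1.7 -4.3 -0.6  1.7 -0.2  4.5 -1.1 -0.7] 23.36493765233959
125 [ 0.56738854  0.02492134 -0.14232071] [ 1.1 -3.  -1.2  3.   0.5  2.5 -0.5 -2.6] 17.013829719359467
130 [ 0.56779599  0.02302938 -0.129054  ] [ 0.5 -1.8 -1.6  4.3  1.1  0.5  0.2 -4.5] 23.093279238201077
-140 [[318.3 175.1]] [[333.9, 193.8], [334.8, 186.0]]
-120 [[313.7 179.8]] [[326.5, 193.0], [327.4, 185.1]]
-100 [[309.1 184.6]] [[319.1, 192.1], [320.0, 184.3]]
-80 [[304.3 189.5]] [[311.7, 191.2], [312.6, 183.4]]
-60 [[299.3 194.7]] [[304.3, 190.4], [305.2, 182.6]]
-40 [[294.3 199.9]] [[296.9, 189.5], [297.8, 181.7]]
-20 [[289.  205.3]] [[289.5, 188.7], [290.4, 180.9]]
0 [[283.6 210.9]] [[282.2, 187.8], [283.0, 180.0]]
20 [[278.1 216.6]] [[274.8, 187.0], [275.7, 179.2]]
40 [[272.4 222.6]] [[267.4, 186.1], [268.3, 178.3]]
60 [[266.5 228.7]] [[260.1, 185.3], [260.9, 177.5]]
80 [[260.4 235. ]] [[252.7, 184.4], [253.6, 176.7]]
100 [[254.1 241.5]] [[245.4, 183.6], [246.2, 175.8]]
120 [[247.6 248.2]] [[238.0, 182.8], [238.9, 175.0]]
140 [[240.9 255.2]] [[230.7, 181.9], [231.5, 174.1]]
-50 [[301.8, 193.4], [298.5, 197.8], [294.9, 196.7]]
-40 [[299.2, 196.1], [295.9, 200.5], [292.4, 199.3]]
-30 [[296.6, 198.8], [293.4, 203.2], [289.8, 202.0]]
-20 [[294.0, 201.5], [290.7, 205.9], [287.1, 204.7]]
-10 [[291.3, 204.3], [288.1, 208.7], [284.4, 207.4]]
0 [[288.6, 207.1], [285.4, 211.5], [281.7, 210.2]]
10 [[285.8, 210.0], [282.6, 214.3], [279.0, 213.1]]
20 [[283.0, 212.9], [279.8, 217.2], [276.2, 216.0]]
30 [[280.2, 215.8], [277.0, 220.2], [273.3, 218.9]]
40 [[277.3, 218.8], [274.1, 223.2], [270.4, 221.9]]
50 [[274.4, 221.9], [271.2, 226.2], [267.5, 224.9]]
```

Run:
```python
from fit import *
c=camera("scene"); c2=camera("top")
print(tri(c,(256.5,340.6),c2,(234.6,271.8)))
print("nose",tri(c,(264.9,317.2),c2,(219.0,270.5)))
print("foot",atz(c,299.3,341.,0),atz(c2,233.,277.7,0))
print("foot img centre", atz(c,299.8,343.5,.003))
# top dark block pixels
g=c2["img"].max(2).astype(int)
print(g[222:250,260:295])
```

```text
(array([0.43547943, 0.0612307 , 0.12759159]), np.float64(0.006914050770857431))
nose (array([0.48045082, 0.06899562, 0.09696741]), np.float64(0.007023331331936215))
foot [4.39430638e-01 5.63851827e-02 1.11022302e-16] [0.4363111  0.05834753 0.        ]
foot img centre [0.43336951 0.05826812 0.003     ]
[[194 191 186 163 129 107 106 104 103 104 101 105 104 110 118 129 144 151
  144 134 126 111  97  95 118 132 146 163 184 192 191 191 195 194 193]
 [194 194 191 174 140 110 108 105 102 104 104 103  97  92  82  87  96  99
  103 100  87  84  82  84 106 129 145 161 184 193 194 195 193 194 195]
 [194 191 193 179 148 117 107 102  96  93  88  90  85  73  69  64  67  69
   80  79  78  77  76  82  99 124 141 159 179 192 193 195 192 192 192]
 [192 193 193 185 164 136 111 102  87  78  74  66  72  62  63  65  67  74
   76  77  79  82  76  76  90 109 136 154 174 188 192 194 192 192 192]
 [193 192 193 191 179 153 122 102  81  67  66  63  59  60  61  68  73  73
   73  76  77  78  76  74  83 100 124 147 166 186 193 195 195 194 193]
 [192 193 193 194 186 168 135 105  78  65  64  63  59  60  62  72  72  7
[... 2563 characters left out ...]
 193 193 192 193 193 179 143 113  98  99 109 116
  123 133 152 164 167 173 182 190 192 193 193 194 195 194 192 192 195]
 [194 193 194 194 194 195 193 193 194 192 191 183 161 132 121 124 139 153
  161 167 179 186 187 189 194 192 193 194 193 194 192 193 192 191 194]
 [194 193 192 193 194 191 193 193 193 193 194 191 178 163 158 158 171 182
  185 189 189 195 192 193 193 194 196 193 191 193 193 193 194 195 193]
 [196 195 193 197 192 195 191 193 193 195 193 192 189 183 185 184 187 192
  194 193 192 192 194 193 193 192 191 194 193 193 194 194 192 193 192]
 [193 194 193 193 191 195 194 193 192 192 193 192 191 193 191 193 192 191
  192 193 194 192 192 195 194 192 193 192 194 192 195 193 193 193 194]]
```

Call:
servo_tool:
  plan:
    - [[0.0142,0.0371,0.005,0,1],[0.0142,0.0371,0.005,0,1],[0.0142,0.0371,0.005,0,1],[0.0142,0.0371,0.005,0,1],[0.0142,0.0371,0,0,1],[0.0142,0.0371,0,0,1],[0.0142,0.0371,0,0,1],[0.0142,0.0371,0,0,1]]

```text
time_s: 3.2
eef_pos: [0.3276, -0.2356, 0.2393]
eef_rot: [0.0, 0.982, 0.189, 0.0]
wrist_force: [0.7, 0.0, 0.1]
opening: 1.0
```

Call:
servo_tool:
  plan:
    - [[0.0142,0.0371,0,0,1],[0.0142,0.0371,0,0,1],[0.0142,0.0371,0,0,1],[0.0142,0.0371,0,0,1],[0.0142,0.0371,0,0,1],[0.0142,0.0371,0,-0.031,1],[0.0142,0.037,0,0,1],[0.0142,0.037,0,0,1]]

```text
time_s: 4.0
eef_pos: [0.4413, 0.0613, 0.2394]
eef_rot: [0.0, 0.985, 0.174, 0.0]
wrist_force: [0.6, 0.1, 0.8]
opening: 1.004
```

Call:
servo_tool:
  plan:
    - [[0,0,0,0,1],[0,0,0,0,1],[0,0,0,0,1]]

```text
time_s: 4.3
eef_pos: [0.4407, 0.0589, 0.239]
eef_rot: [0.0, 0.985, 0.174, -0.0]
wrist_force: [0.4, -0.1, -0.6]
opening: 1.003
```

Call:
servo_tool:
  plan:
    - [[0,0.001,-0.02,0,1],[0,0,-0.02,0,1],[0,0,-0.02,0,1],[0,0,-0.015,0,1],[0,0,0,0,1]]

```text
time_s: 4.8
eef_pos: [0.4391, 0.0594, 0.1622]
eef_rot: [-0.001, 0.985, 0.173, -0.002]
wrist_force: [0.1, 0.6, -0.4]
opening: 1.0
```

Run:
```python
from h import *
o=get_obs(); print(o["eef_pos"],o["wrist_force"])
for n,(x0,y0,x1,y1) in {"scene":(260,180,420,330),"top":(210,165,345,265)}.items():
    c=camera(n); print(proj(c,o["eef_pos"]))
    cv2.imwrite(f"pics/d_{n}.png",cv2.resize(c["img"][y0:y1,x0:x1],None,fx=4,fy=4,interpolation=cv2.INTER_CUBIC))
```

```text
[0.43913431 0.05941738 0.162158  ] [ 0.12132144  0.55399366 -0.37691429]
[[341.01228979 241.90627277]]
[[270.413195   232.11988964]]
```

View pics/d_scene.png

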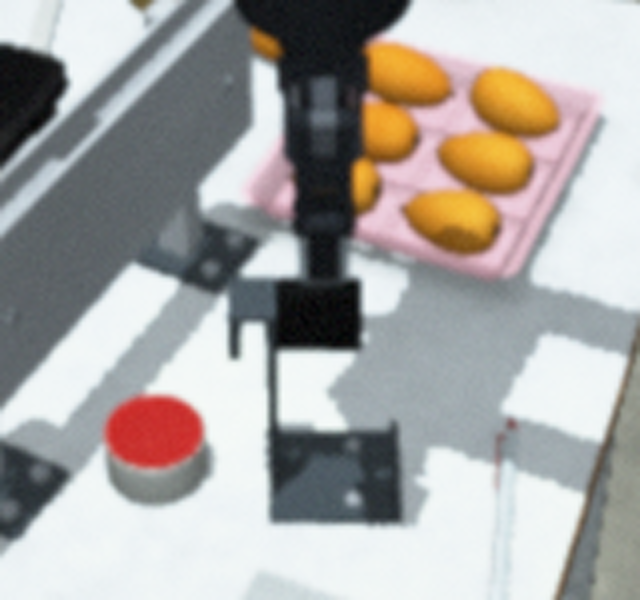

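View pics/d_top.png

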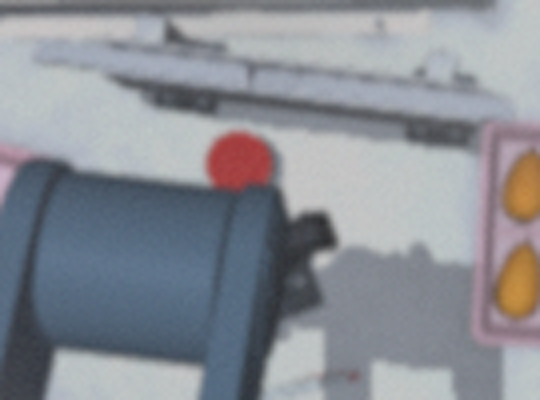

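Run:
```python
from h import *
o=get_obs()
c=camera("scene"); i=c["img"][215:280,310:370].astype(float)
i=255*(np.clip(i,0,255)/255)**.45
cv2.imwrite("pics/e.png",cv2.resize(i.astype(np.uint8),None,fx=9,fy=9,interpolation=cv2.INTER_CUBIC))
R=cv2.Rodrigues(np.zeros(3))[0]
from scipy.spatial.transform import Rotation as Ro
w,x,y,z=o["eef_rot"]; M=Ro.from_quat([x,y,z,w]).as_matrix(); print(M.round(3))
for s in (1,-1):
  for d in (-.005,.014): print(s,d,proj(c,o["eef_pos"]+M@[0,s*.0425,d]))
```

```text
[[ 0.94   0.341  0.   ]
 [ 0.341 -0.94  -0.   ]
 [-0.     0.    -1.   ]]
1 -0.005 [[339.91122163 223.66723582]]
1 0.014 [[339.87975927 231.20847348]]
-1 -0.005 [[340.20960587 255.10038942]]
-1 0.014 [[340.17135303 262.81310981]]
```

View pics/e.png

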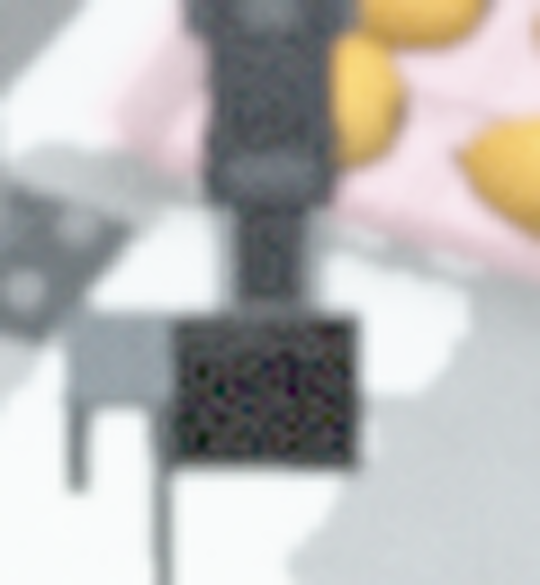

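Call:
servo_tool:
  plan:
    - [[0,0,-0.009,0,1],[0,0,0,0,1]]

```text
time_s: 5.15
eef_pos: [0.4406, 0.0604, 0.1546]
eef_rot: [-0.0, 0.985, 0.174, -0.0]
wrist_force: [-0.3, 0.4, -1.0]
opening: 1.001
```

```bash
cat > snap.py <<'E'
from h import *
import sys
from scipy.spatial.transform import Rotation as Ro
def snap(nm,x0,y0,x1,y1,f,cam="scene",gam=.45):
    o=get_obs(); print(o["time_s"],o["eef_pos"].round(4),o["wrist_force"].round(2),o["torque"].round(2),round(o["opening"],3))
    c=camera(cam); i=255*(c["img"][y0:y1,x0:x1]/255.)**gam
    cv2.imwrite(f"pics/{nm}.png",cv2.resize(i.astype(np.uint8),None,fx=f,fy=f,interpolation=cv2.INTER_CUBIC)); return o,c
E
python3 -c "
from snap import *
o,c=snap('e2',300,205,370,275,8)
print(proj(c,o['eef_pos']))"
```

```text
5.15 [0.4406 0.0604 0.1546] [-0.27  0.42 -1.02] [-0.06 -0.02  0.06] 1.001
[[340.05008669 245.0873987 ]]
```

View pics/e2.png

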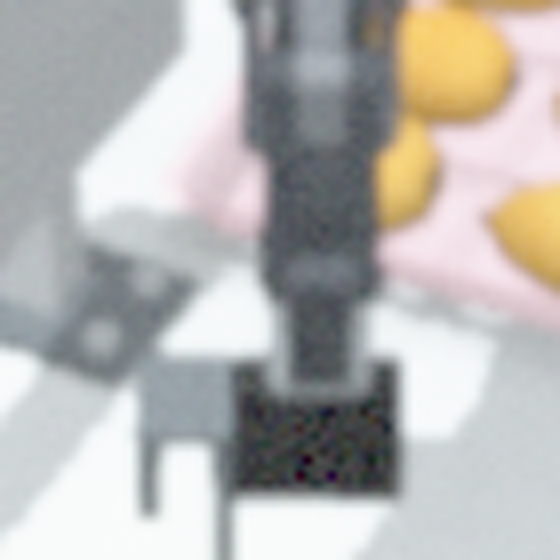

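Call:
servo_tool:
  plan:
    - [[0,0,-0.012,0,1],[0,0,-0.012,0,1],[0,0,-0.009,0,1],[0,0,-0.007,0,1],[0,0,0,0,1]]

```text
time_s: 5.7
eef_pos: [0.4399, 0.0607, 0.1136]
eef_rot: [-0.0, 0.985, 0.174, -0.001]
wrist_force: [0.2, 0.0, 0.4]
opening: 0.996
```

```bash
python3 -c "
from snap import *
o,c=snap('e3',300,205,370,275,8)
"
```

```text
5.7 [0.4399 0.0607 0.1136] [0.16 0.04 0.44] [0.03 0.02 0.01] 0.996
```

View pics/e3.png

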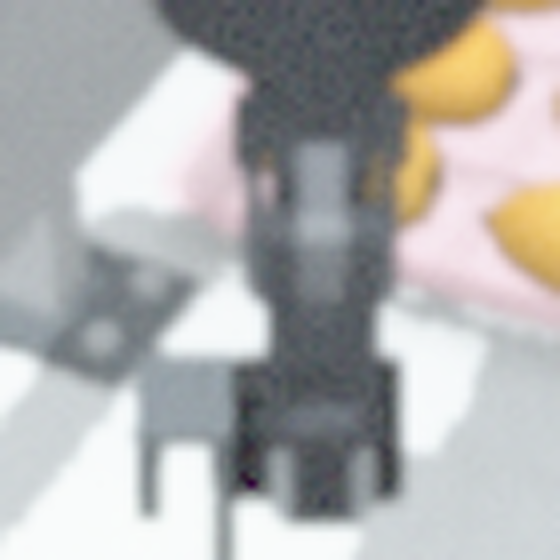

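Call:
servo_tool:
  plan:
    - [[0,0,0,0,0.2],[0,0,0,0,-0.2],[0,0,0,0,-0.4],[0,0,0,0,-0.5],[0,0,0,0,-0.55]]

```text
time_s: 6.25
eef_pos: [0.4411, 0.0605, 0.1153]
eef_rot: [0.0, 0.985, 0.174, 0.0]
wrist_force: [0.8, -0.9, 0.7]
opening: 0.227
```

```bash
python3 -c "
from snap import *
o,c=snap('e4',300,205,370,275,8)
"
```

```text
6.25 [0.4411 0.0605 0.1153] [ 0.76 -0.91  0.72] [-0.11 -0.02  0.03] 0.227
```

View pics/e4.png

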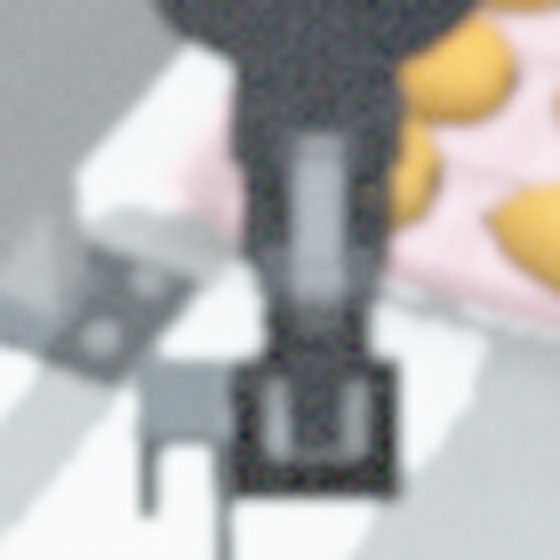

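Call:
servo_tool:
  plan:
    - [[0,0,0,0,-0.65],[0,0,0,0,-0.75],[0,0,0,0,-1],[0,0,0,0,-1],[0,0,0,0,-1],[0,0,0,0,-1]]

```text
time_s: 6.9
eef_pos: [0.4413, 0.0604, 0.1154]
eef_rot: [0.0, 0.985, 0.174, 0.0]
wrist_force: [-0.1, -3.0, 5.5]
opening: 0.142
```

Call:
servo_tool:
  plan:
    - [[0,0,0.005,0,-1],[0,0,0.01,0,-1],[0,0,0.015,0,-1],[0,0,0.02,0,-1],[0,0,0.02,0,-1],[0,0,0,0,-1]]

```text
time_s: 7.5
eef_pos: [0.4425, 0.0607, 0.1877]
eef_rot: [0.0, 0.985, 0.174, 0.002]
wrist_force: [1.0, -1.0, -3.2]
opening: 0.142
```

```bash
python3 -c "
from snap import *
o,c=snap('e5',270,180,370,280,6)
"
```

```text
7.5 [0.4425 0.0607 0.1877] [ 0.96 -1.03 -3.17] [-0.01 -0.06  0.02] 0.142
```

View pics/e5.png

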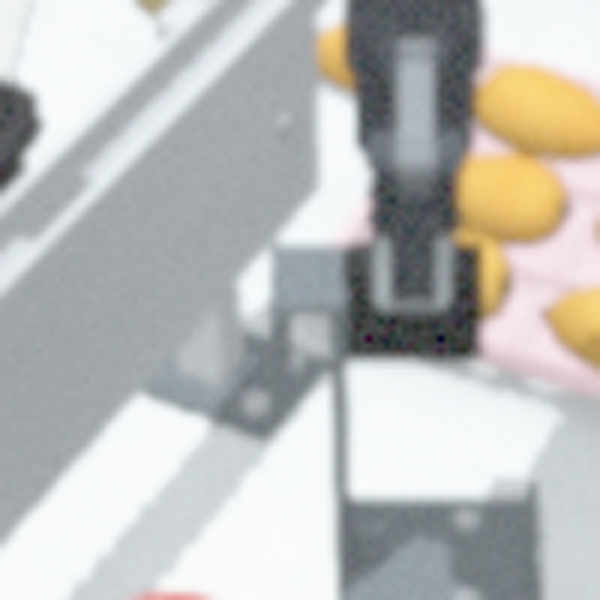

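Call:
servo_tool:
  plan:
    - [[0,0,0.012,-0.05,-1],[0,0,0.012,-0.1,-1],[0.005,-0.015,0.012,-0.1,-1],[0.01,-0.025,0,-0.1,-1],[0.01,-0.026,0,-0.1,-1],[0,0,0,-0.037,-1],[0,0,0,0,-1],[0,0,0,0,-1]]

```text
time_s: 8.35
eef_pos: [0.465, -0.005, 0.2198]
eef_rot: [-0.0, 0.998, -0.068, -0.001]
wrist_force: [0.0, 0.1, -3.0]
opening: 0.141
```

```bash
python3 -c "
from snap import *
o,c=snap('f1',230,150,370,280,5.5,gam=.7)
o,c=snap('f2',210,165,345,265,5.5,cam='top',gam=.7)
print(o['eef_rot'])
"
```

```text
8.35 [ 0.465  -0.005   0.2198] [ 0.03  0.14 -2.97] [-0.01 -0.06  0.04] 0.141
8.4 [ 0.4652 -0.0049  0.2201] [-0.31 -0.63 -2.65] [-0.01  0.03  0.02] 0.142
[-2.84077180e-04  9.97699027e-01 -6.77920117e-02 -9.01717091e-04]
```

View pics/f1.png

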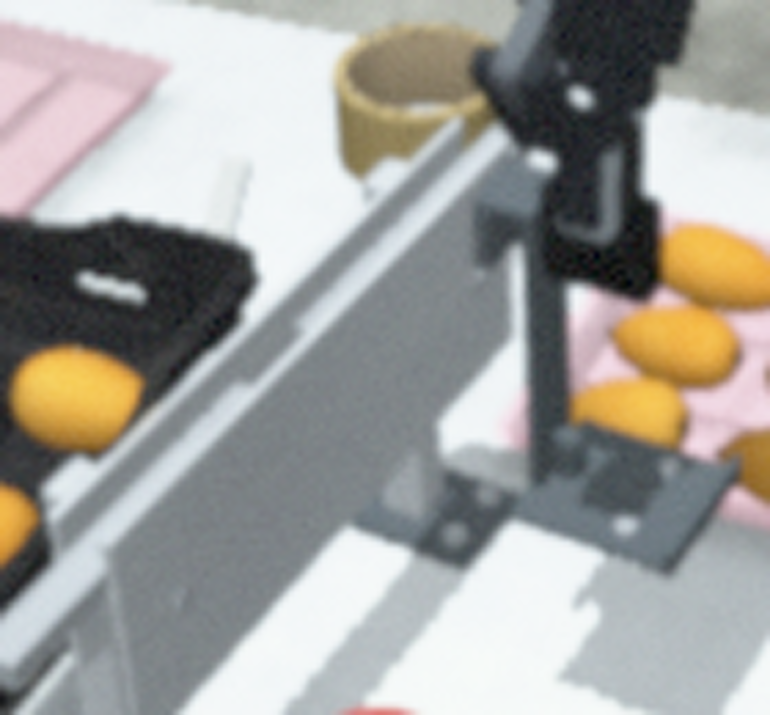

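View pics/f2.png

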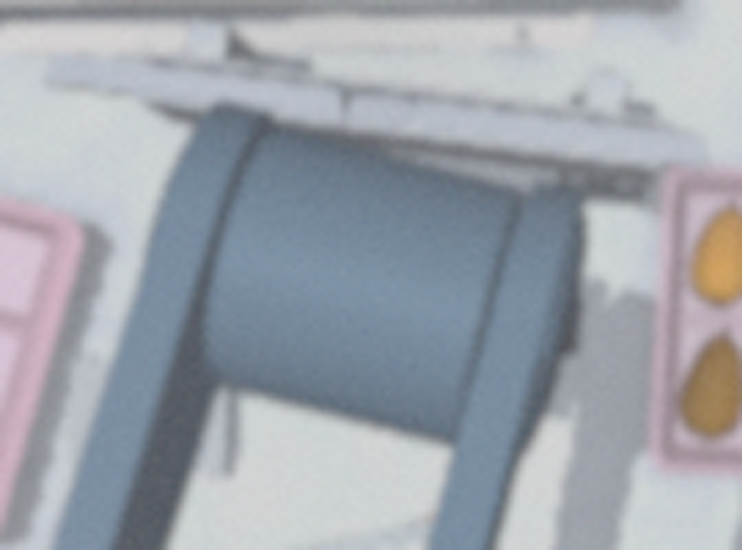

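```bash
cat > ov.py <<'E'
from fit import *
from scipy.spatial.transform import Rotation as Ro
def yaw(o):
    w,x,y,z=o["eef_rot"]; M=Ro.from_quat([x,y,z,w]).as_matrix(); return np.arctan2(M[1,0],M[0,0])
CB=[box(-33.5,33.5,-30,30,-118,-114),box(-21,21,-7,7,-20,20),box(25,31,-14,14,-118,12),box(25,49,-14,14,7,12),box(43,49,-14,14,-20,8)]
EDG=[(0,1),(0,2),(0,4),(3,1),(3,2),(3,7),(5,1),(5,4),(5,7),(6,2),(6,4),(6,7)]
def draw(c,win,f,items,nm,gam=.7):
    x0,y0,x1,y1=win
    i=(255*(c["img"][y0:y1,x0:x1]/255.)**gam).astype(np.uint8)
    i=cv2.resize(i,None,fx=f,fy=f,interpolation=cv2.INTER_CUBIC)
    for boxes,p,col in items:
        for b in boxes:
            q=((proj(c,W(b,p))-[x0,y0]+.5)*f-.5).round().astype(int)
            for a,d in EDG: cv2.line(i,tuple(map(int,q[a])),tuple(map(int,q[d])),col,1)
    cv2.imwrite(f"pics/{nm}.png",i)
E
python3 - <<'E'
from ov import *
o=get_obs(); c=camera("scene"); y=yaw(o); print(y)
e=o["eef_pos"]
for k,dx in enumerate((0,-.005)):
    p=[e[0]+dx*np.cos(y),e[1]+dx*np.sin(y),y,e[2]+.0026]
    draw(c,(290,155,370,260),7,[(CB,p,(0,255,0))],f"g{k}")
draw(c,(225,160,330,300),5.2,[([RAIL[0],RAIL[2]],[.5685,.0255,-.137],(0,255,0))],"g2")
E
```

```text
-0.13563598798329035
```

View pics/g0.png

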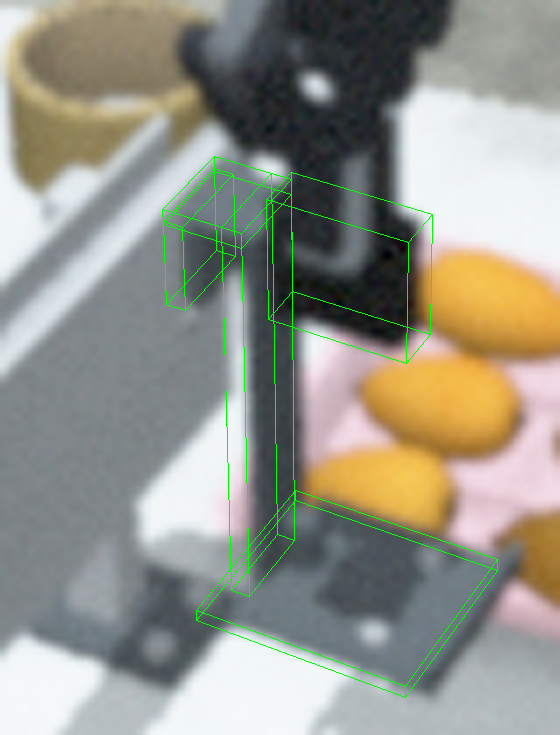

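View pics/g1.png

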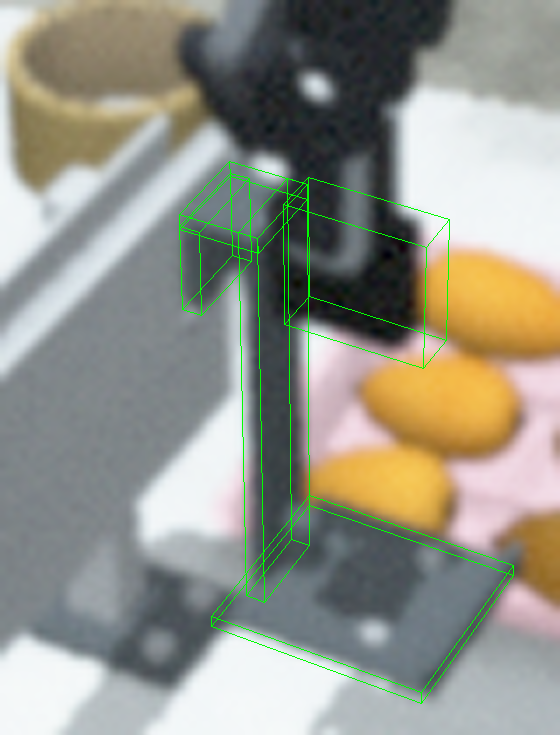

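View pics/g2.png

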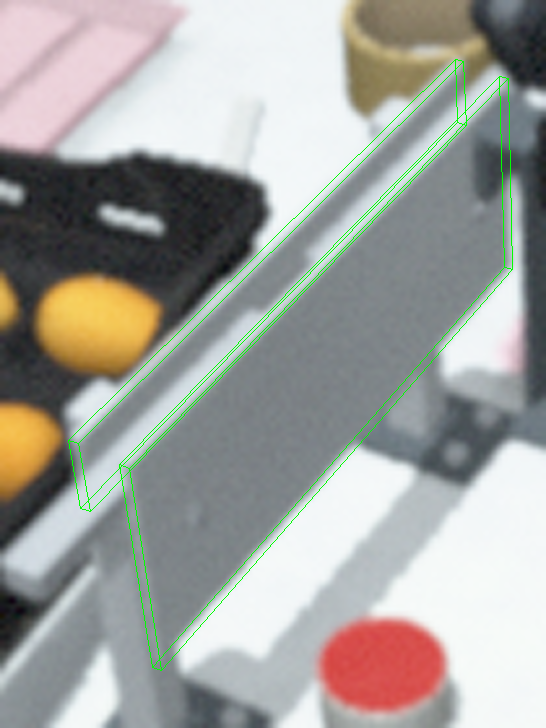

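Run:
```python
from ov import *
o=get_obs(); c=camera("scene"); y=yaw(o); e=o["eef_pos"]
r=trace(c,"carrier"); print([(x["conf"],x["mask"].sum()) for x in r]); m=r[0]["mask"].astype(float)
print([(q["conf"],q["centre"][1]*640,q["centre"][0]*400) for q in pinpoint(c,"carrier_nose")])
u=np.array([np.cos(y),np.sin(y)]); v=np.array([-u[1],u[0]])
def pose(d): 
    q=e[:2]+d[0]*u+d[1]*v; return [q[0],q[1],y,e[2]+.0026]
cst=lambda d:cost(pose(d),[c],[m],CB)
x0=np.array([-.005,-.003]); rr=minimize(cst,x0,method="Nelder-Mead",options=dict(initial_simplex=[x0,x0+[.006,0],x0+[0,.006]])); print(rr.x,rr.fun)
p=pose(rr.x); print("nose mid", W(np.array([[.046,0,-.020]]),p), proj(c,W(np.array([[.046,0,-.020]]),p)))
draw(c,(290,155,370,260),7,[(CB,p,(0,255,0))],"g3",gam=.5)
i=cv2.imread("pics/g3.png"); cn,_=cv2.findContours(cv2.resize(m[155:260,290:370].astype(np.uint8),None,fx=7,fy=7,interpolation=0),0,2); cv2.drawContours(i,cn,-1,(0,0,255),1); cv2.imwrite("pics/g3.png",i)
```

```text
[(0.63, np.int64(1528))]
[(0.61, 320.576, 193.92000000000002)]
[-0.00434794 -0.00311003] 0.20753075263496668
nose mid [[ 0.50638165 -0.01357286  0.20324822]] [[320.93669031 194.13953353]]
```

View pics/g3.png

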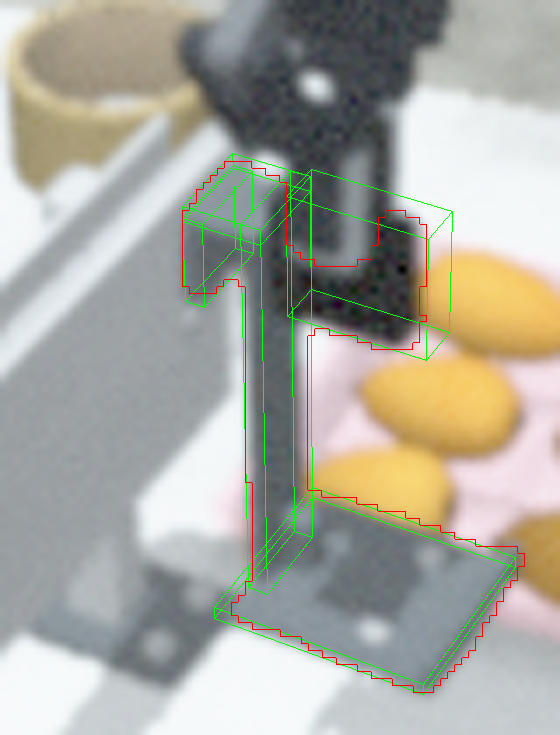

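Call:
servo_tool:
  plan:
    - [[0.012,-0.0015,0,0,-1],[0.015,-0.002,0,0,-1],[0.015,-0.002,0,0,-1],[0.009,-0.0015,0,0,-1],[0.003,-0.0005,0,0,-1],[0,0,0,0,-1],[0,0,0,0,-1]]

```text
time_s: 9.35
eef_pos: [0.5195, -0.0128, 0.2209]
eef_rot: [-0.0, 0.998, -0.068, -0.0]
wrist_force: [-0.4, -0.0, -3.6]
opening: 0.144
```

```bash
cat > m.py <<'E'
from ov import *
import sys
PR=[.5685,.0255,-.137]
def meas(nm,d0=(-.0043,-.0031),dz=.0026):
    o=get_obs(); c=camera("scene"); y=yaw(o); e=o["eef_pos"]
    print(o["time_s"],"tcp",e.round(4),"F",o["wrist_force"].round(2),"T",o["torque"].round(2),"yaw",round(y,4),round(o["opening"],3))
    u=np.array([np.cos(y),np.sin(y)]); v=np.array([-u[1],u[0]]); q=e[:2]+d0[0]*u+d0[1]*v; p=[q[0],q[1],y,e[2]+dz]
    n=W(np.array([[.046,0,-.020]]),p)[0]; d=n[:2]-PR[:2]; cr,sr=np.cos(PR[2]),np.sin(PR[2])
    print("nose rail xyz mm",(1000*np.array([d[0]*cr+d[1]*sr,-d[0]*sr+d[1]*cr,n[2]])).round(1))
    draw(c,(265,150,365,260),7,[(CB,p,(0,255,0)),([RAIL[0],RAIL[2]],PR,(255,0,255))],nm+"o",gam=.5)
    draw(c,(265,150,365,260),7,[],nm,gam=.5)
E
python3 -c "
from m import *
meas('h1')"
```

```text
9.35 tcp [ 0.5195 -0.0128  0.2209] F [-0.44 -0.03 -3.64] T [ 0.   -0.01 -0.05] yaw -0.1371 0.144
nose rail xyz mm [ -1.6 -47.7 203.5]
```

View pics/h1o.png

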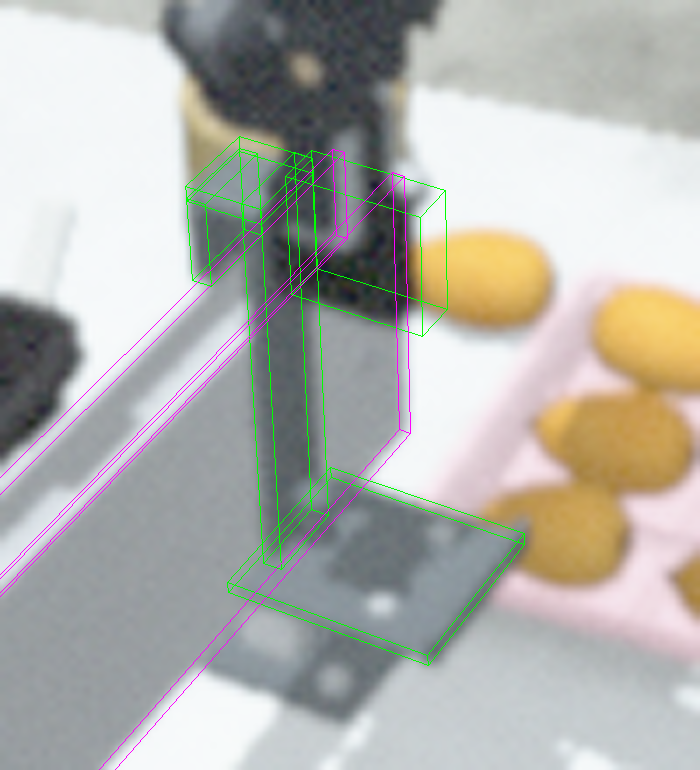

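View pics/h1.png

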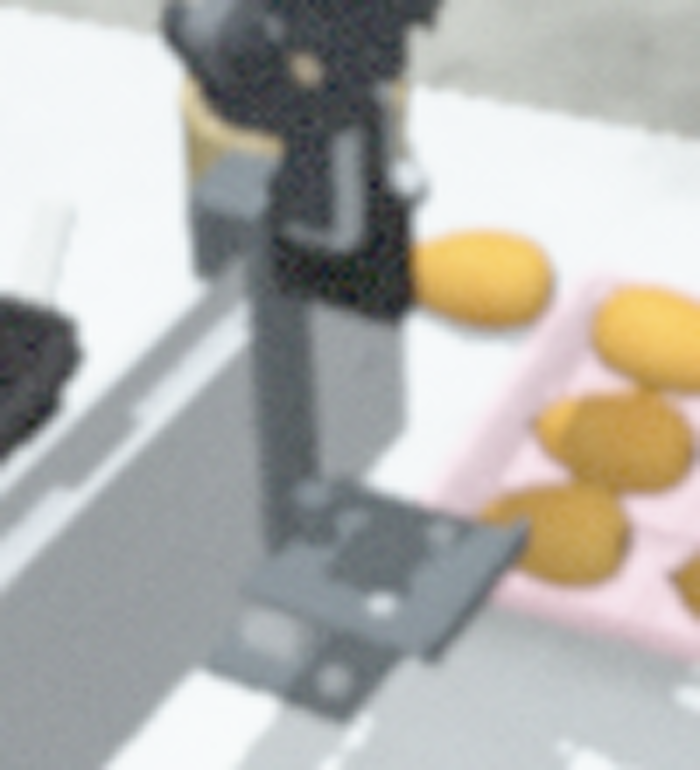

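Call:
servo_tool:
  plan:
    - [[0.0015,-0.0002,-0.006,0,-1],[0,0,-0.006,0,-1],[0,0,-0.003,0,-1],[0,0,-0.002,0,-1],[0,0,-0.002,0,-1],[0,0,-0.001,0,-1],[0,0,0,0,-1]]

```text
time_s: 10.1
eef_pos: [0.5214, -0.0131, 0.201]
eef_rot: [-0.0, 0.998, -0.069, -0.0]
wrist_force: [0.3, -0.0, -2.6]
opening: 0.143
```

```bash
python3 -c "
from m import *
meas('h2')"
```

```text
10.1 tcp [ 0.5214 -0.0131  0.201 ] F [ 0.34 -0.02 -2.61] T [ 0.03 -0.01  0.03] yaw -0.1373 0.143
nose rail xyz mm [  0.3 -47.8 183.6]
```

View pics/h2.png

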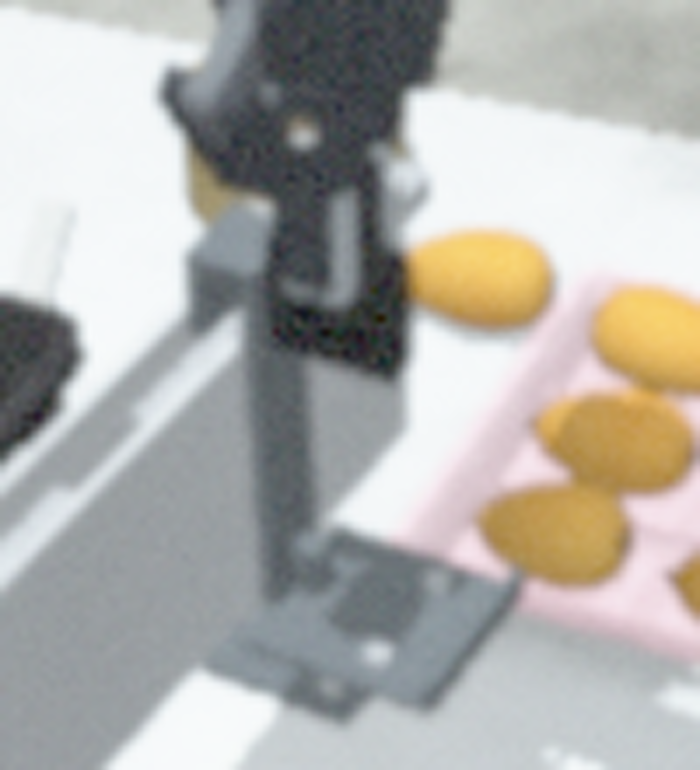

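Call:
servo_tool:
  plan:
    - [[0,0,-0.002,0,-1],[0,0,-0.002,0,-1],[0,0,-0.002,0,-1],[0,0,-0.001,0,-1],[0,0,0,0,-1]]

```text
time_s: 10.65
eef_pos: [0.5213, -0.0131, 0.1938]
eef_rot: [-0.0, 0.998, -0.069, -0.0]
wrist_force: [0.2, -0.3, -3.2]
opening: 0.146
```

Call:
servo_tool:
  plan:
    - [[0,0,-0.001,0,-1],[0,0,-0.001,0,-1],[0,0,0,0,-1]]

```text
time_s: 10.95
eef_pos: [0.5213, -0.0131, 0.192]
eef_rot: [-0.0, 0.998, -0.069, -0.0]
wrist_force: [-0.6, -0.5, -2.2]
opening: 0.142
```

```bash
python3 -c "
from m import *
meas('h3')"
```

```text
10.95 tcp [ 0.5213 -0.0131  0.192 ] F [-0.64 -0.5  -2.21] T [ 0.03 -0.04 -0.03] yaw -0.1372 0.142
nose rail xyz mm [  0.3 -47.8 174.6]
```

View pics/h3.png

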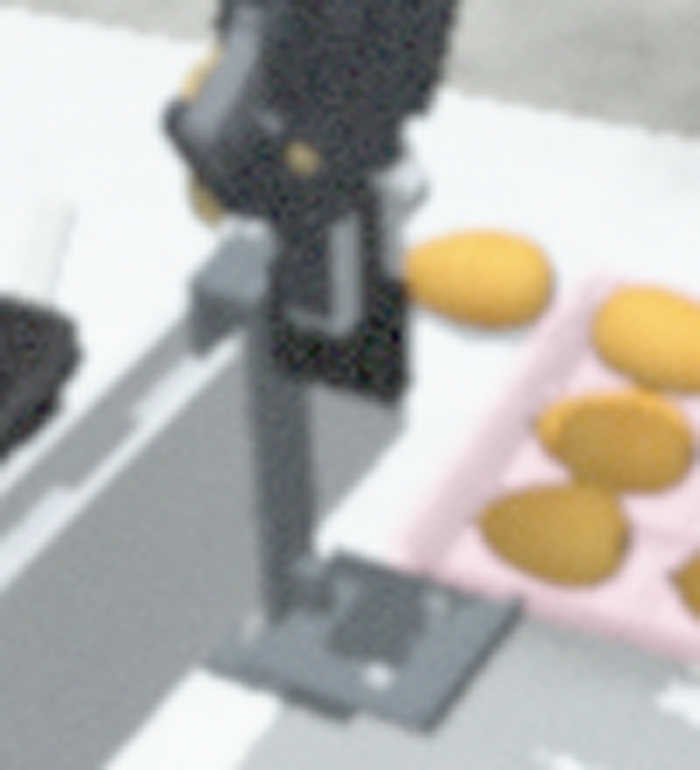

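Call:
servo_tool:
  plan:
    - [[0,0,-0.001,0,-1],[0,0,-0.001,0,-1],[0,0,0,0,-1]]

```text
time_s: 11.3
eef_pos: [0.5213, -0.0131, 0.1899]
eef_rot: [-0.0, 0.998, -0.069, -0.0]
wrist_force: [-0.2, -0.0, -3.0]
opening: 0.14
```

Call:
servo_tool:
  plan:
    - [[0,0,-0.001,0,-1],[0,0,0,0,-1]]

```text
time_s: 11.5
eef_pos: [0.5213, -0.0131, 0.1889]
eef_rot: [-0.0, 0.998, -0.069, -0.0]
wrist_force: [0.9, 0.7, -1.6]
opening: 0.142
```

Call:
servo_tool:
  plan:
    - [[0,0,-0.001,0,-1],[0,0,0,0,-1]]

```text
time_s: 11.7
eef_pos: [0.5215, -0.0132, 0.1881]
eef_rot: [0.0, 0.998, -0.069, 0.0]
wrist_force: [-0.0, -0.4, -1.7]
opening: 0.14
```

Call:
servo_tool:
  plan:
    - [[0,0,-0.0005,0,-1],[0,0,0,0,-1]]

```text
time_s: 11.9
eef_pos: [0.5215, -0.0132, 0.1879]
eef_rot: [0.0, 0.998, -0.069, 0.0]
wrist_force: [-1.8, 0.4, 0.7]
opening: 0.142
```

Call:
servo_tool:
  plan:
    - [[0,0,-0.0005,0,-1],[0,0,0,0,-1]]

```text
time_s: 12.1
eef_pos: [0.5214, -0.0132, 0.1877]
eef_rot: [0.0, 0.998, -0.069, 0.0]
wrist_force: [-4.4, 0.4, 5.4]
opening: 0.14
```

Call:
servo_tool:
  plan:
    - [[-0.001,0.0001,0.0002,0,-1],[0,0,0,0,-1]]

```text
time_s: 12.3
eef_pos: [0.5211, -0.0131, 0.1876]
eef_rot: [0.0, 0.998, -0.069, 0.001]
wrist_force: [1.2, -0.1, 1.4]
opening: 0.143
```

Call:
servo_tool:
  plan:
    - [[0.0003,0.002,0,0,-1],[0.0003,0.002,0,0,-1],[0.0003,0.002,0,0,-1],[0.0002,0.002,0,0,-1]]

```text
time_s: 12.7
eef_pos: [0.5218, -0.0053, 0.1875]
eef_rot: [0.0, 0.998, -0.069, 0.0]
wrist_force: [-1.0, -4.1, 3.0]
opening: 0.141
```

Call:
servo_tool:
  plan:
    - [[0.0003,0.002,0,0,-1],[0.0003,0.002,0,0,-1],[0.0003,0.002,0,0,-1],[0.0002,0.002,0,0,-1],[0.0003,0.002,0,0,-1],[0.0003,0.002,0,0,-1]]

```text
time_s: 13.3
eef_pos: [0.5233, 0.007, 0.1874]
eef_rot: [0.0, 0.998, -0.069, 0.0]
wrist_force: [-0.6, -5.1, 4.3]
opening: 0.145
```

Call:
servo_tool:
  plan:
    - [[0.0003,0.002,0,0,-1],[0.0003,0.002,0,0,-1],[0.0003,0.002,0,0,-1],[0.0002,0.002,0,0,-1],[0.0003,0.002,0,0,-1],[0.0003,0.002,0,0,-1]]

```text
time_s: 13.9
eef_pos: [0.5249, 0.0192, 0.1872]
eef_rot: [-0.0, 0.998, -0.069, -0.0]
wrist_force: [-0.4, -4.4, 5.0]
opening: 0.139
```

```bash
python3 -c "
from m import *
meas('h4')"
```

```text
13.9 tcp [0.5249 0.0192 0.1872] F [-0.36 -4.43  5.  ] T [-0.92 -0.07 -0.14] yaw -0.1372 0.139
nose rail xyz mm [ -0.6 -15.3 169.8]
```

View pics/h4.png

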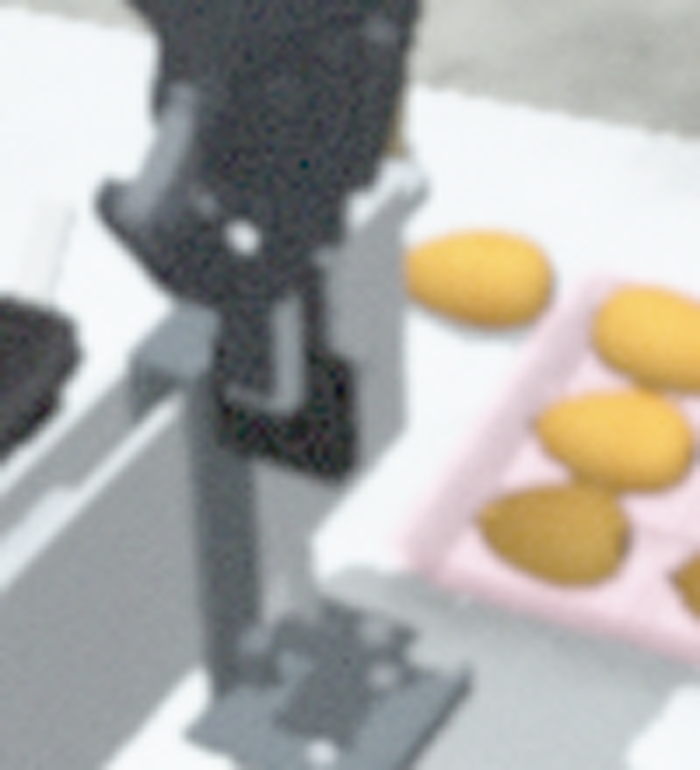

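Call:
servo_tool:
  plan:
    - [[0.0003,0.002,0,0,-1],[0.0003,0.002,0,0,-1],[0.0003,0.002,0,0,-1],[0.0002,0.002,0,0,-1]]

```text
time_s: 14.35
eef_pos: [0.526, 0.0272, 0.1872]
eef_rot: [-0.0, 0.998, -0.069, -0.0]
wrist_force: [0.4, -4.3, 2.7]
opening: 0.146
```

Call:
servo_tool:
  plan:
    - [[0.0003,0.002,0,0,-1],[0.0003,0.002,0,0,-1],[0.0003,0.002,0,0,-1],[0.0002,0.002,0,0,-1]]

```text
time_s: 14.75
eef_pos: [0.5268, 0.0356, 0.1869]
eef_rot: [-0.0, 0.998, -0.068, -0.0]
wrist_force: [-1.4, 0.2, -2.3]
opening: 0.143
```

Call:
servo_tool:
  plan:
    - [[0.0003,0.002,0,0,-1],[0.0003,0.002,0,0,-1],[0.0003,0.002,0,0,-1]]

```text
time_s: 15.05
eef_pos: [0.5274, 0.0416, 0.1866]
eef_rot: [-0.0, 0.998, -0.068, -0.001]
wrist_force: [0.1, -0.1, -2.3]
opening: 0.144
```

Call:
servo_tool:
  plan:
    - [[0,0,-0.001,0,-1],[0,0,-0.001,0,-1],[0,0,0,0,-1]]

```text
time_s: 15.35
eef_pos: [0.5278, 0.041, 0.185]
eef_rot: [-0.0, 0.998, -0.069, -0.0]
wrist_force: [-0.7, -0.0, -2.7]
opening: 0.145
```

Call:
servo_tool:
  plan:
    - [[0,0,-0.001,0,-1],[0,0,-0.001,0,-1],[0,0,0,0,-1]]

```text
time_s: 15.65
eef_pos: [0.5279, 0.0409, 0.1831]
eef_rot: [-0.0, 0.998, -0.069, -0.0]
wrist_force: [0.4, -0.4, -2.1]
opening: 0.144
```

```bash
python3 -c "
from m import *
meas('h5')"
```

```text
15.65 tcp [0.5279 0.0409 0.1831] F [ 0.39 -0.41 -2.15] T [-0.03  0.04  0.01] yaw -0.1373 0.144
nose rail xyz mm [ -0.6   6.6 165.7]
```

View pics/h5.png

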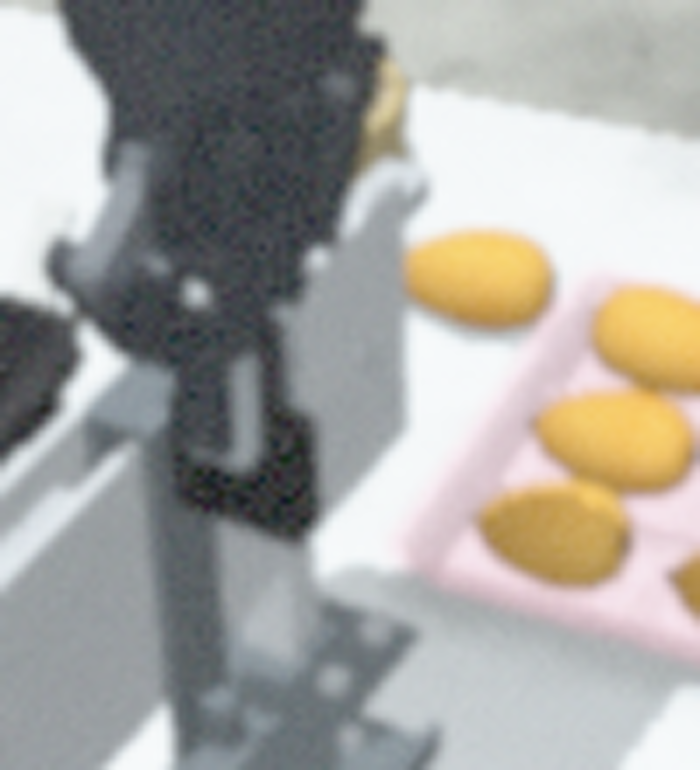

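Call:
servo_tool:
  plan:
    - [[0,0,-0.001,0,-1],[0,0,-0.001,0,-1],[0,0,-0.001,0,-1],[0,0,0,0,-1]]

```text
time_s: 16.1
eef_pos: [0.5279, 0.041, 0.1801]
eef_rot: [-0.0, 0.998, -0.069, -0.0]
wrist_force: [-0.3, -0.7, -2.8]
opening: 0.144
```

Call:
servo_tool:
  plan:
    - [[0,0,-0.001,0,-1],[0,0,-0.0005,0,-1],[0,0,0,0,-1]]

```text
time_s: 16.4
eef_pos: [0.528, 0.041, 0.1787]
eef_rot: [-0.0, 0.998, -0.069, -0.0]
wrist_force: [0.4, -0.1, -2.7]
opening: 0.144
```

Call:
servo_tool:
  plan:
    - [[0,0,-0.0005,0,-1],[0,0,0,0,-1]]

```text
time_s: 16.6
eef_pos: [0.528, 0.041, 0.1782]
eef_rot: [0.0, 0.998, -0.069, -0.0]
wrist_force: [-0.4, -0.1, -2.3]
opening: 0.145
```

Call:
servo_tool:
  plan:
    - [[0,0,-0.0005,0,-1],[0,0,0,0,-1]]

```text
time_s: 16.8
eef_pos: [0.5281, 0.041, 0.178]
eef_rot: [0.0, 0.998, -0.069, 0.0]
wrist_force: [-1.7, 1.3, -0.1]
opening: 0.138
```

Call:
servo_tool:
  plan:
    - [[0,0,-0.0005,0,-1],[0,0,0,0,-1]]

```text
time_s: 17.0
eef_pos: [0.528, 0.041, 0.1778]
eef_rot: [0.0, 0.998, -0.069, 0.0]
wrist_force: [-3.1, 0.3, 3.4]
opening: 0.142
```

Call:
servo_tool:
  plan:
    - [[0,0,0.0004,0,-1],[0,0,0,0,-0.8],[0,0,0,0,-0.72],[0,0,0,0,-0.68],[0,0,0,0,-0.64],[0,0,0,0,-0.6],[0,0,0,0,-0.55]]

```text
time_s: 17.7
eef_pos: [0.5282, 0.0409, 0.1777]
eef_rot: [-0.0, 0.998, -0.069, 0.0]
wrist_force: [0.1, 0.3, -0.7]
opening: 0.229
```

```bash
python3 -c "
from m import *
meas('h6')"
```

```text
17.7 tcp [0.5282 0.0409 0.1777] F [ 0.06  0.27 -0.71] T [-0.04 -0.    0.02] yaw -0.1372 0.229
nose rail xyz mm [ -0.3   6.7 160.3]
```

View pics/h6.png

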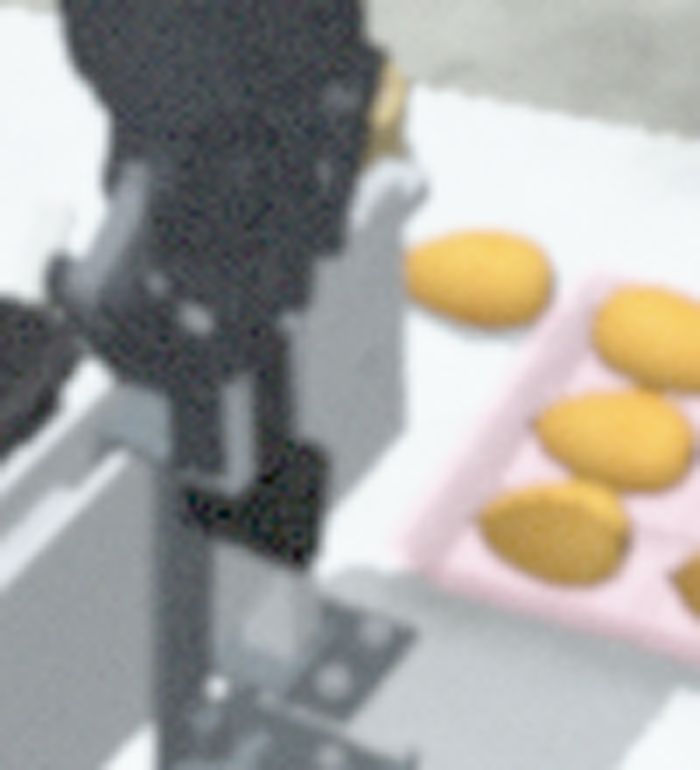

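Call:
servo_tool:
  plan:
    - [[0,0,0,0,-0.4],[0,0,0,0,-0.2],[0,0,0,0,-0.1],[0,0,0,0,-0.1],[0,0,0.005,0,-0.1],[0,0,0.01,0,-0.1],[0,0,0.01,0,-0.1],[0,0,0.015,0,-0.1]]

```text
time_s: 18.55
eef_pos: [0.5279, 0.041, 0.2186]
eef_rot: [-0.0, 0.998, -0.069, -0.0]
wrist_force: [-0.6, -0.9, -0.1]
opening: 0.448
```

Call:
servo_tool:
  plan:
    - [[0,0,0.02,0,-0.1],[0,0,0.03,0,-0.1],[0,0,0.03,0,-0.1],[-0.03,0,0.02,0,-0.1],[-0.04,-0.03,0,0,-0.1],[-0.04,-0.04,0,0,-0.1],[-0.03,-0.04,0,0,-0.1],[0,-0.03,0,0,-0.1]]

```text
time_s: 19.35
eef_pos: [0.3904, -0.0954, 0.3194]
eef_rot: [0.001, 0.998, -0.069, 0.001]
wrist_force: [1.7, 0.0, -0.3]
opening: 0.447
```

Call:
servo_tool:
  plan:
    - [[0,-0.04,0,0,-0.1],[0,-0.04,0,0,-0.1],[0,0,0,0,-0.1],[0,0,0,0,-0.1]]

```text
time_s: 19.75
eef_pos: [0.3925, -0.1749, 0.3184]
eef_rot: [-0.0, 0.998, -0.07, 0.0]
wrist_force: [-0.1, 0.7, -0.9]
opening: 0.448
```

```bash
python3 -c "
from m import *
meas('i1')
from snap import *
snap('i2',180,150,420,370,3.2,gam=.8)
snap('i3',180,140,420,280,3.3,cam='top',gam=.8)"
```

```text
19.75 tcp [ 0.3925 -0.1749  0.3184] F [-0.06  0.69 -0.93] T [0.01 0.01 0.06] yaw -0.1395 0.448
nose rail xyz mm [-105.3 -225.7  301. ]
19.8 [ 0.3926 -0.1741  0.3183] [-0.67  0.5   0.42] [ 0.01 -0.04 -0.04] 0.446
19.85 [ 0.3927 -0.1736  0.3182] [ 0.85  0.76 -0.17] [-0.04  0.05  0.01] 0.449
```

View pics/i1.png

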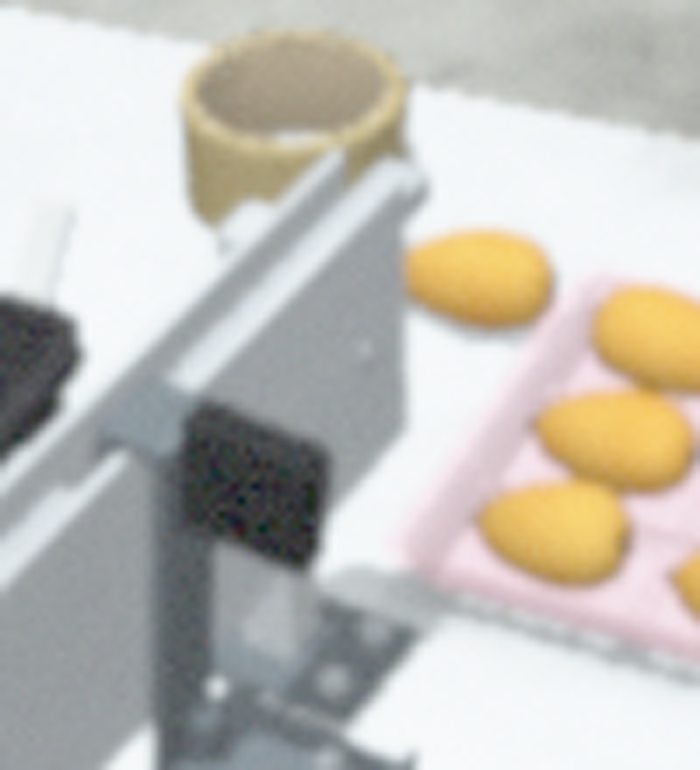

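View pics/i2.png

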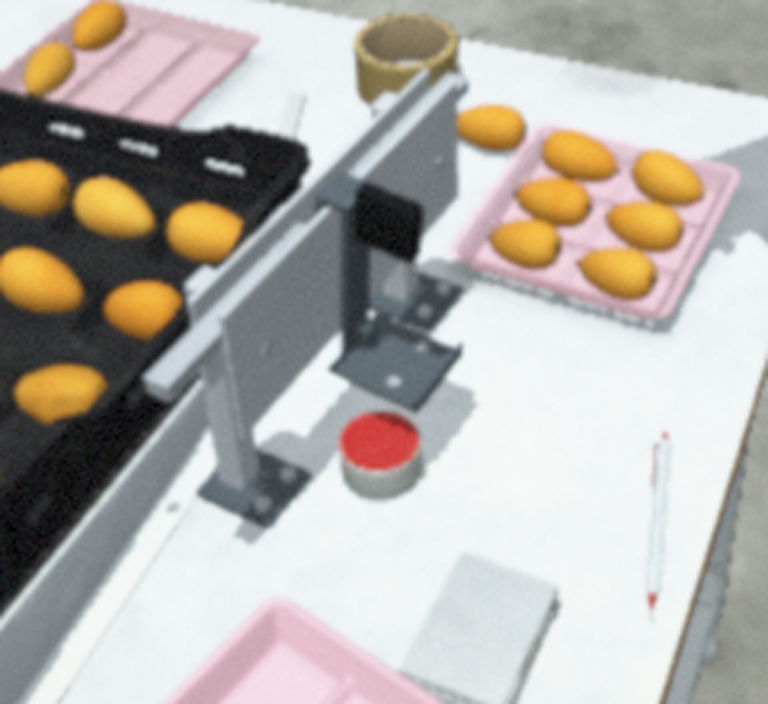

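View pics/i3.png

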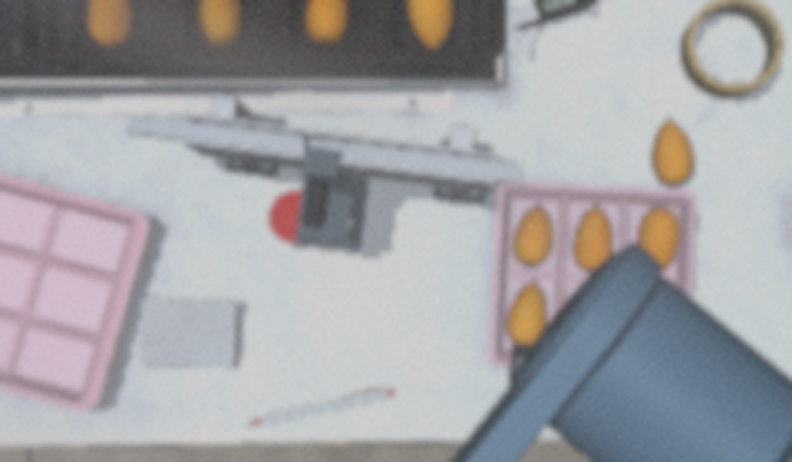

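```bash
python3 -c "
from bench import *
print(hand_in())"
```

```text
the job is handed in; nothing more can be done
None
```

The carrier is hanging on the rail with its hook dropped into the gap in the index bar, and the gripper is clear of it. I handed the job in at about 19.9 s.

**What I did:**
- I gripped the block and lifted the hook over the lip.
- I lowered the nose onto the bar, with first contact about 48 mm towards -y from the rail's middle.
- I slid it about 54 mm towards +y with roughly 4 to 8 N of press.
- Contact vanished once the nose was over the gap. I lowered it to the floor, about 10 mm below the bar's top, with about 6 N of press.
- I then opened the fingers slowly and backed off.

**Last checks:**
- **Hanging:** The final pictures show the hook in the gap, with the shank leaning slightly on the lip plate.
- **Loose things:** The cards, roll, tape and fruit look unmoved. I compared them by eye and did not measure them again.
- **Contact:** The wrist force was near zero after letting go. The highest press I read on the rail was about 8 N, but readings come only at the end of each call, so a brief peak in between would not show.

**What disagreed:**
- The grip block looked about 5 mm nearer the hook than the stated dimensions. I steered by the nose as measured in the images instead.
- The pictures put the gap's middle at about y = +14 mm, while contact suggested about +1 to +7 mm. I trusted contact.
- "Fully home" rests on the 10 mm drop and the floor contact before release. I did not measure the height again once it was hanging.

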